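Take the tail shoe off the sash clamp

ROBOT

A 6-joint arm with a two-finger parallel gripper is mounted at the origin on a cart in front of the work surface, level with it; the furniture and walls round the work are solid. World frame = base frame: x ahead of the robot, y to its left, z up, the work surface at z = 0. Lengths are in m, angles in rad, forces in N, time in s.
With the tool pointing down it reaches from about 0.35 to 0.85 m from the base axis. Payload 8.1 kg.
Tool frame: the origin (TCP) lies at the very end of the fingers, on their centre line; the grasp point (between the pads) lies 19 mm behind it (grasp_offset is the distance from the TCP to the grasp point, in m); z points along the fingers, y is the direction in which the jaws open and shut (so a half turn about z gives the same grasp; the last joint's range is limited). The gripper opens to 93 mm and grips with 3 to 60 N. Pads are 15 mm wide; open, the fingers measure 128 mm over their backs; the gripper's body (75 mm by 188 mm) begins 65 mm behind the grasp point.
Start: joints at [-1.319, 0.13, 1.488, -0, 1.523, -0.085], TCP at [0.198, -0.566, 0.19] pointing down, gripper open.
Joint ranges: [-2.96, 2.96], [-0.89, 2.26], [0.02, 2.5], [-1.34, 4.48], [0, 2.73], [-2.66, 2.66]. Speed limits (rad/s): [2.39, 2.39, 2.79, 3.14, 3.14, 3.14].

INTERFACE

Orientations are given as a rotation vector (axis times angle).
In Python, from plant import read_state, read_camera, close_job, search_frame, masks_of, grasp_offset gives the robot as it stands.
- The arm moves only by the tool drive_tool, never from a script. Its argument "plan" is a list of rows, each an object with "claw": the closure, from 0 (fully open) to 1 (shut); "linear": the shift along the tool's x, y, z in cm, a list of three; "angular": the turn, a rotation vector about the tool's x, y, z in degrees, a list of three. In form: [{"claw": claw, "linear": [tx, ty, tz], "angular": [ax, ay, az]}, ...]. A call has 1 to 12 rows; each row shifts and turns the commanded pose from where the row before left it, along the tool's axes as they then stand; what a row does not reach is not made up. A row lasts 1/8 s, in which the tool goes at most 62.5 mm and 10.7 degrees, less where a joint would pass 70% of its speed; a pose out of reach is approached as far as the arm can. A call is refused whole if a number of a shift passes 6.25 or a number of a turn 10.7, either way. A call with a gripper value outside its range is refused whole. The fingers move at their own pace and stop on an object; "newtons" is the grip in N (left out, the last holds). Time passes only in rows, so rows that do not move let the fingers close. It gives the time, the measured TCP pose, the force and the opening at its end, in the units of the state.
- read_state(): the state, without advancing time (a new reading comes with each control period).
- read_camera(name): name is "side" or "top"; returns a dict with "pixels" (420x560x3 uint8, red, green, blue), "K" (3x3 intrinsics, pixels), "D" ([k1, k2, p1, p2, k3] as OpenCV has them; the pictures are not rectified), "xyz" and "attitude" of the camera in the world. Camera axes: x right, y up, looking along -z (the intrinsics and any distortion apply to the point x, -y, -z); pixel columns grow to the right and rows downward; lengths in m; the calibration is good to about 2 mm. A picture is of the moment at which its call begins. There is no depth.
- close_job(): hands the job in, once; it reports no verdict.
Trained networks look in a picture, given as the dict that the camera call returned (one of the last four; its "shot" number tells which), for a name from the list of things; names that differ only in an ending like _2 or _b are one class to them, and where a whole thing is asked for, a point or a joint stands for the part that bears it (a point fixed in the world has none). Each returns a list of dicts, best first, with "p" (0 to 1); they miss things now and then, are a little off and sometimes report something else, mostly with a low value. They report only what shows in the picture. A call takes as long as a camera call.
- search_frame(picture, label): "at" ([x, y, z] in m, in world coordinates, good to about 4 mm: the middle of the surface that is visible of it).
- masks_of(picture, label): "mask" (420x560 bool, what is visible of it).
The state is a dict: "t": time; "q": joint angles; "dq": joint speeds; "joint_torque": joint torques, N m; "tool_pos": TCP position; "orientation": TCP orientation; "force": force on the tool from outside, world axes, zero at the start; "wrist_torque": the same for the moment, N m; "opening": finger opening in m.
Only numpy, scipy, OpenCV 4.12 (cv2) and the standard library are available. Lean on these libraries where they do the work, as an engineer would, in place of code of your own. Each camera call takes 0.05 s, during which the arm holds its last target.

TASK

The bar of the sash clamp that is bolted down on the bench has been bent sideways near its open end and has to be straightened, so its tail shoe must come off. Draw the drop pin behind the shoe and lay the pin down on the bench; then ease the shoe along the bar, round the bend and off the open end, feeling your way and never forcing it, and stand it upright on the open bench. Do not let the shoe fall, and leave the other tools where they lie.

Things in the scene. Friction and masses are not known exactly. Their poses are not given: they have to be found in the camera images.
- sash_clamp: sash clamp in its wooden bench stand, fixed. Origin on the bench under the middle of the bar; x along its straight part to the open end, z up. Flat steel bar 330 x 30 x 8 mm, top face 75 mm above the bench, held from x = -165 to -66 mm (parts up to 150 mm high, tommy bar to x = -225), then free: straight to x = 95, bent to one side by 2.5 to 4 degrees from there to its end at x = 165. The pin's hole is at x = 120.
- tail_shoe: tail shoe, loose iron casting, about 0.4 kg, threaded on the bar and free to slide up to the pin. Origin at the centre of its underside (57 mm above the bench on the bar); axes as the clamp's. Block 60 (x) x 48 (y) x 27 mm; its opening for the bar, 31.5 x 10 mm (0.75 mm play each side, 2 mm in height), lies 8 to 18 mm above the underside. On the block stands the jaw.
- shoe_jaw (a point): centre of the shoe's upright jaw, the part to grip: 44 mm wide (y), 24 mm thick (x), from 27 to 67 mm above the shoe's underside. This point lies 47 mm above the underside and 18 mm from the shoe's middle towards the screw head; axes as the shoe's. A 10 mm wide sloping rib stands behind the jaw (+x).
- drop_pin: loose steel drop pin, 70 g, 68 mm long, upright in the bar's 12 mm hole behind the shoe. Origin at its lower tip, z towards its head. Shank 10 mm thick, 30 mm long (it must rise 30 mm to come clear); above it a 20 mm collar 4 mm high that rests on the bar, a 6 mm neck, and a hexagonal head 18 mm thick, from 40 to 68 mm above the tip.
- pin_head (a point): centre of the pin's hexagonal head, 54 mm from the tip; axes as of the pin.
- beech_block: bystander: beech offcut, 55x80x32 mm
- try_square: bystander: try square, 161x130x17 mm
- tin: bystander: small round tin, 48 mm wide, 38 mm high

How it is judged:
On the way, in this order (a step that is already met when the one before it is completed fails the run):
1. the pin is drawn clear of the bar (z of drop_pin in the frame of sash_clamp above 0.076 m), for 0.1 s.
2. the shoe is clear of the open end of the bar, upright and above the bench (x of tail_shoe in the frame of sash_clamp above 0.195 m and height (world z) of tail_shoe above 0.015 m and angle between tail_shoe's own z axis and vertical below 0.25 rad), for 0.1 s.
At the end, for the whole second after the job is handed in: The tail shoe stands upright (within 3.5 degrees) on its underside on the bench, at rest, off the bar and not touching the clamp; the drop pin lies on the bench at rest (height (world z) of tail_shoe below 0.004 m and angle between tail_shoe's own z axis and vertical below 0.06 rad and contact force between tail_shoe and sash_clamp below 0.1 N and linear speed of tail_shoe below 0.02 m/s and height (world z) of pin_head below 0.025 m and linear speed of drop_pin below 0.03 m/s).
It fails at once if the shoe is forced against the bar (more than 20 N between shoe and clamp) (contact force between tail_shoe and sash_clamp above 20 N).
It fails at once if the shoe is let fall (contact force between tail_shoe and the fingers below 0.1 N and linear speed of tail_shoe above 0.5 m/s).
It fails at once if another tool is pushed more than 30 mm (distance of any of beech_block, tin, try_square from where it was at the start of the episode above 0.03 m).
It also fails if it takes over 72 s, if anything falls off the work surface, if the arm or the gripper's body presses on something with over 40 N, if the wrist force passes 120 N, or if a joint passes its speed limit or range.

## Working session

There is one attempt and no reset: what is moved stays moved. The work goes in short steps, Python scripts to look and compute and a tool call to move; the robot and the scene stay as the last step left them, time stands still between calls to the robot, and variables do not carry over. Pictures are saved under pics/ and viewed, and the job is handed in when it is done.

Besides the shell and the picture viewer there is one more tool, called as name([rows], argument=value, ...), one row to a line, values as JSON. drive_tool: Moves the arm, as the interface text tells. Its arguments: {"type":"object","properties":{"plan":{"type":"array"},"newtons":{"type":"number"}},"required":["plan"]}

```bash
mkdir -p pics; ls
python3 - <<'E'
from plant import *
import cv2,json
print(read_state()); print(grasp_offset)
for n in ["side","top"]:
    p=read_camera(n); cv2.imwrite(f"pics/{n}0.png",p["pixels"][:,:,::-1])
    print(n,p["K"],p["D"],p["xyz"],p["attitude"])
    for l in ["sash_clamp","tail_shoe","shoe_jaw","drop_pin","pin_head","beech_block","try_square","tin"]:
        r=search_frame(p,l); print(l,[(x["p"],x["at"]) for x in r[:2]])
E
```

```text
pics
{'t': 0.0, 'q': array([-1.31936464e+00,  1.31168087e-01,  1.48930185e+00, -1.58608413e-06,
        1.52303113e+00, -8.54291357e-02]), 'dq': array([-0.00115424,  0.0015734 , -0.00049419, -0.00066176, -0.00051545,
        0.00116349]), 'joint_torque': array([ 1.94490975e-03, -5.59836566e+01, -4.91759026e+01,  7.69124413e-02,
        3.52145894e-02, -9.81356402e-05]), 'tool_pos': array([ 0.19815714, -0.56564443,  0.188671  ]), 'orientation': array([-3.09526145e+00, -5.26322762e-01,  2.50858667e-04]), 'force': array([ 0.31621525, -0.4512161 ,  0.32565135]), 'wrist_torque': array([ 0.00639172, -0.01270392, -0.00299305]), 'opening': 0.09301854071112117}
0.0188
side [[490.60044544   0.         281.16871562]
 [  0.         490.60044544 200.420856  ]
 [  0.           0.           1.        ]] [-0.11651776  0.          0.          0.          0.        ] [ 0.25634339 -0.42541962  0.64583262] [ 0.95627541 -0.23942329 -0.44220876]
sash_clamp [(0.84, [0.5303, -0.0513, 0.0677])]
tail_shoe [(0.79, [0.507, 0.1107, 0.0927])]
shoe_jaw [(0.67, [0.505, 0.1048, 0.0932])]
drop_pin [(0.74, [0.5685, 0.
[... 208 characters left out ...]
0.2587, 0.0333])]
top [[452.10288596   0.         279.25270535]
 [  0.         452.10288596 218.79984032]
 [  0.           0.           1.        ]] [-0.09848845  0.          0.          0.          0.        ] [0.43082838 0.28186501 0.95572747] [ 0.1798991  -0.13001741 -1.592051  ]
sash_clamp [(0.94, [0.5417, -0.0176, 0.0681]), (0.23, [0.5125, 0.1313, 0.0911])]
tail_shoe [(0.97, [0.5165, 0.1321, 0.0936])]
shoe_jaw [(0.74, [0.5123, 0.1337, 0.0928]), (0.66, [0.4963, 0.1995, 0.112])]
drop_pin [(0.5, [0.4979, 0.2, 0.1143])]
pin_head [(0.56, [0.4971, 0.1995, 0.1146])]
beech_block [(0.71, [0.7181, 0.1086, 0.0261])]
try_square [(0.83, [0.5553, 0.4435, 0.0161])]
tin [(0.87, [0.75, 0.2697, 0.0366])]
```

View pics/side0.png

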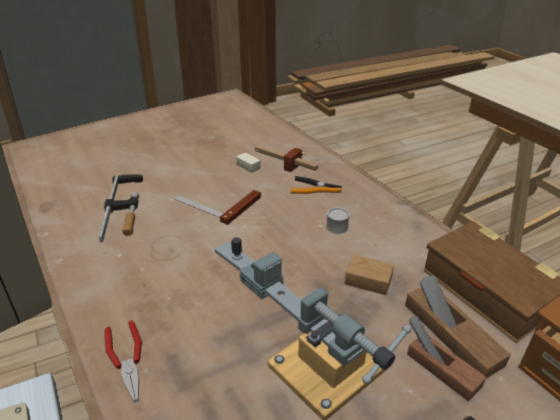

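View pics/top0.png

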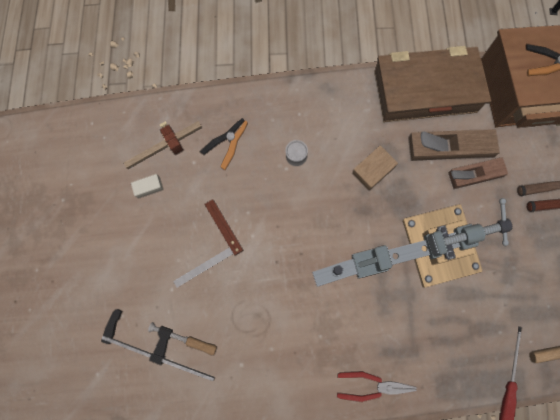

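```bash
cat > h.py <<'E'
import numpy as np, cv2
from scipy.spatial.transform import Rotation as R
from plant import *
def ray(p,uv):
    uv=np.asarray(uv,float).reshape(-1,1,2)
    n=cv2.undistortPoints(uv,p["K"],np.array(p["D"])).reshape(-1,2)
    d=np.c_[n[:,0],-n[:,1],-np.ones(len(n))]
    return R.from_rotvec(p["attitude"]).apply(d)
def onz(p,uv,z):
    d=ray(p,uv);c=np.array(p["xyz"]);return c+d*((z-c[2])/d[:,2])[:,None]
def proj(p,X):
    X=np.atleast_2d(X).astype(float)
    c=R.from_rotvec(p["attitude"]).inv().apply(X-np.array(p["xyz"]))
    return cv2.projectPoints(c*[1,-1,-1],np.zeros(3),np.zeros(3),np.array(p["K"]),np.array(p["D"]))[0].reshape(-1,2)
def crop(p,u0,v0,w,h,s,name):
    im=p["pixels"][v0:v0+h,u0:u0+w,::-1]
    cv2.imwrite(name,cv2.resize(im,None,fx=s,fy=s,interpolation=cv2.INTER_CUBIC))
E
python3 - <<'E'
from h import *
import pickle
t=read_camera("top"); s=read_camera("side")
pickle.dump((t,s),open("c0.pkl","wb"))
crop(t,300,200,220,110,3.6,"pics/t1.png")
crop(s,200,220,200,150,4,"pics/s1.png")
E
```

```text
(no output)
```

View pics/t1.png

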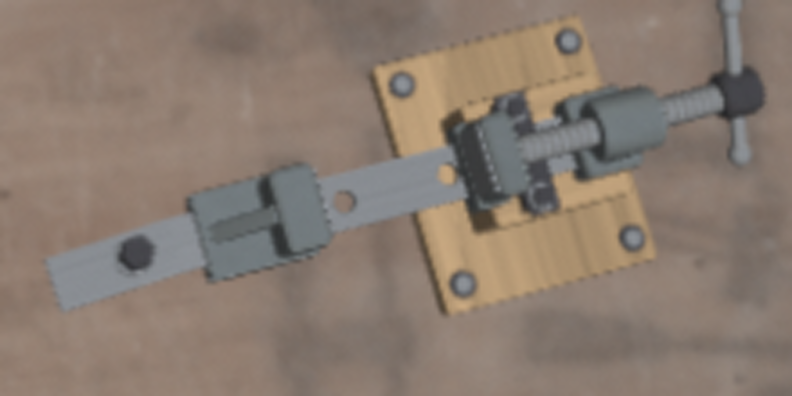

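View pics/s1.png

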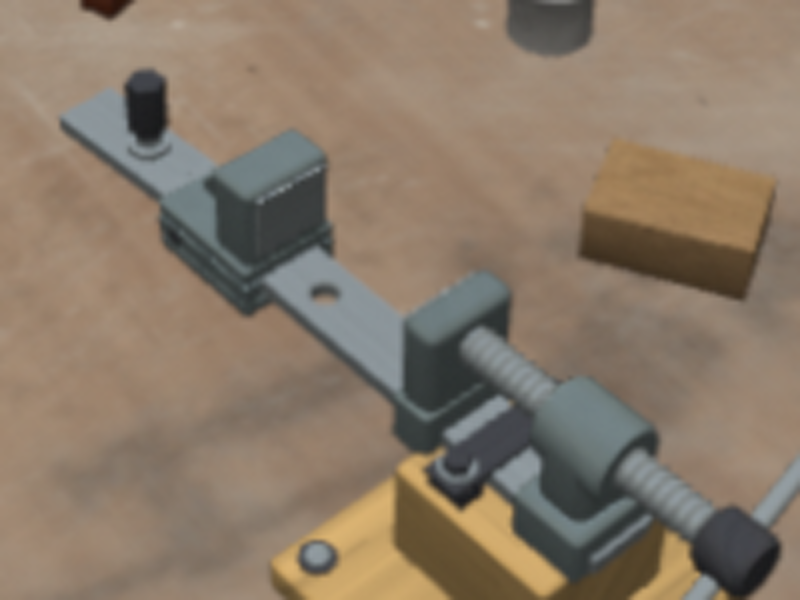

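```bash
cat > ortho.py <<'E'
from h import *
def ortho(p,o,yaw,xs,ys,z):
    X,Y=np.meshgrid(xs,ys); c,s=np.cos(yaw),np.sin(yaw)
    W=np.stack([o[0]+c*X-s*Y,o[1]+s*X+c*Y,np.full_like(X,z)],-1).reshape(-1,3)
    m=proj(p,W).astype(np.float32).reshape(X.shape+(2,))
    return cv2.remap(p["pixels"],m[...,0],m[...,1],cv2.INTER_CUBIC)
E
python3 - <<'E'
from ortho import *
import pickle
t,s=pickle.load(open("c0.pkl","rb"))
k=lambda u,v:(300+u/3.6-.36,200+v/3.6-.36)
pts=[k(328,178),k(458,147),k(332,232),k(465,200),k(46,261),k(63,310),k(190,215),k(207,267)]
W=onz(t,pts,0.075);print(W.round(4))
d=W[0]-W[1];yaw=np.arctan2(d[1],d[0]);print("yaw",np.degrees(yaw))
end=(W[4]+W[5])/2
bend=np.arctan2(*(W[4]-W[6])[1::-1]);print("bendyaw",np.degrees(bend))
u=np.array([np.cos(yaw),np.sin(yaw)])
ub=np.array([np.cos(bend),np.sin(bend)])
o=end[:2]-0.07*ub-.095*u;print("o",o)
xs=np.arange(-.07,.18,.0005);ys=np.arange(-.03,.03,.0005)
im=ortho(t,o,yaw,xs,ys,.075)
cv2.imwrite("pics/o1.png",cv2.resize(im[:,:,::-1],None,fx=1.6,fy=1.6*2))
sat=im[:,:,0].astype(float)-im[:,:,2]
for x in [-.05,-.04,-.03,-.02,-.01,0,.01,.095,.1,.105,.11,.13,.135,.14,.145,.15,.155,.16]:
    i=np.argmin(abs(xs-x)); pr=sat[:,i-4:i+5].mean(1); pr=cv2.GaussianBlur(pr[:,None],(1,5),1).ravel()
    g=np.gradient(pr); j=len(ys)//2
    a=np.argmin(g[:j]); b=j+np.argmax(g[j:])
    def sub(a): # centroid
        w=abs(g[a-5:a+6]);return (w*ys[a-5:a+6]).sum()/w.sum()
    print(x,round(sub(a)*1000,2),round(sub(b)*1000,2),'w',round((sub(b)-sub(a))*1000,2),'mid',round((sub(a)+sub(b))*500,2))
E
```

```text
[[0.5396 0.0909 0.075 ]
 [0.5544 0.0183 0.075 ]
 [0.5102 0.0907 0.075 ]
 [0.5252 0.0168 0.075 ]
 [0.4992 0.2459 0.075 ]
 [0.4727 0.2377 0.075 ]
 [0.5218 0.1671 0.075 ]
 [0.4935 0.1594 0.075 ]]
yaw 101.4724660033785
bendyaw 105.98927262828563
o [0.52415466 0.08139398]
-0.05 -19.17 11.09 w 30.26 mid -4.04
-0.04 -19.03 11.4 w 30.42 mid -3.82
-0.03 -18.96 11.72 w 30.68 mid -3.62
-0.02 -18.64 11.96 w 30.59 mid -3.34
-0.01 -18.33 12.13 w 30.45 mid -3.1
0 -18.12 12.32 w 30.44 mid -2.9
0.01 -17.98 12.86 w 30.85 mid -2.56
0.095 -16.04 14.48 w 30.52 mid -0.78
0.1 -15.83 14.64 w 30.47 mid -0.6
0.105 -15.45 15.14 w 30.59 mid -0.16
0.11 -14.93 15.58 w 30.51 mid 0.32
0.13 -13.07 17.37 w 30.44 mid 2.15
0.135 -12.6 17.89 w 30.48 mid 2.64
0.14 -12.26 18.23 w 30.49 mid 2.99
0.145 -11.88 18.64 w 30.53 mid 3.38
0.15 -11.39 19.06 w 30.45 mid 3.83
0.155 -10.85 19.51 w 30.36 mid 4.33
0.16 -10.38 20.05 w 30.43 mid 4.83
```

View pics/o1.png

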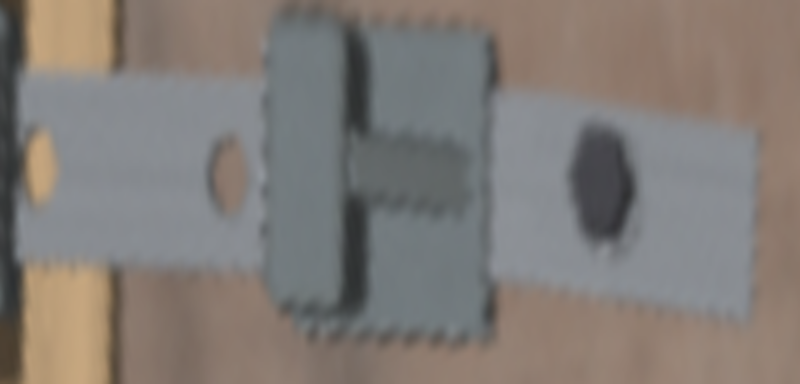

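```bash
python3 - <<'E'
from ortho import *
import pickle
t,s=pickle.load(open("c0.pkl","rb"))
yaw=np.radians(102.85); u=np.array([np.cos(yaw),np.sin(yaw)]);n=np.array([-u[1],u[0]])
o0=np.array([.52415,.08139]);y0=np.radians(101.4725)
# line1 mid at X=0 : -2.83 (minus .2 side-face bias)
o=o0+np.array([-np.sin(y0),np.cos(y0)])*(-.00283)
print("o",o)
xs=np.arange(-.07,.18,.0005);ys=np.arange(-.03,.03,.0005)
for nm,p in (("t",t),("s",s)):
  for z in (.075,):
    im=ortho(p,o,yaw,xs,ys,z)
    cv2.imwrite(f"pics/o2{nm}.png",cv2.resize(im[:,:,::-1],None,fx=1.6,fy=3.2))
    sat=im[:,:,0].astype(float)-im[:,:,2]
    for x in [-.04,-.02,0,.1,.105,.13,.14,.15,.16]:
        i=np.argmin(abs(xs-x)); pr=sat[:,i-4:i+5].mean(1); pr=cv2.GaussianBlur(pr[:,None],(1,5),1).ravel()
        g=np.gradient(pr); j=len(ys)//2
        def sub(a):
            w=abs(g[max(a-5,0):a+6]);return (w*ys[max(a-5,0):a+6]).sum()/w.sum()*1000
        a,b=sub(np.argmin(g[:j])),sub(j+np.argmax(g[j:]))
        print(nm,x,round(a,2),round(b,2),round(b-a,2),round((a+b)/2,2))
    pr=sat[55:75].mean(0);g=np.gradient(pr);e=440+np.argmax(abs(g[440:]));print("end",xs[e])
# pin head triangulation
C=[];D=[]
for p in (t,s):
    m=pickle
C=[np.array(t["xyz"]),np.array(s["xyz"])]
E
python3 - <<'E'
from h import *
import pickle
t=read_camera("top"); s=read_camera("side");
out={}
for lab in ["drop_pin","tail_shoe","shoe_jaw"]:
  for nm,p in (("t",t),("s",s)):
    for r in masks_of(p,lab)[:2]:
        m=r["mask"];v,u=np.nonzero(m);print(lab,nm,r["p"],m.sum(),u.min(),u.max(),v.min(),v.max(),u.mean().round(1),v.mean().round(1))
crop(t,320,255,36,30,20,"pics/pt.png");crop(s,222,230,36,36,16,"pics/ps.png")
E
```

```text
o [0.52692346 0.08195288]
t -0.04 -15.3 15.11 30.41 -0.09
t -0.02 -15.34 15.28 30.61 -0.03
t 0 -15.38 15.1 30.48 -0.14
t 0.1 -15.38 15.06 30.44 -0.16
t 0.105 -15.09 15.45 30.54 0.18
t 0.13 -13.41 17.02 30.43 1.8
t 0.14 -12.78 17.69 30.46 2.46
t 0.15 -12.11 18.21 30.32 3.05
t 0.16 -11.41 18.99 30.4 3.79
end 0.1665000000000002
s -0.04 -3.5 20.37 23.88 8.44
s -0.02 -14.75 20.11 34.86 2.68
s 0 -14.47 20.07 34.54 2.8
s 0.1 -14.45 20.86 35.31 3.2
s 0.105 -14.12 21.08 35.2 3.48
s 0.13 -14.52 22.92 37.44 4.2
s 0.14 -20.77 23.46 44.23 1.34
s 0.15 -27.54 24.03 51.58 -1.76
s 0.16 -9.98 23.16 33.13 6.59
end 0.1675000000000002
drop_pin t 0.58 109 331 343 266 276 336.8 270.9
drop_pin s 0.78 213 231 242 237 259 236.4 248.0
tail_shoe t 0.92 950 352 392 245 277 372.2 261.3
tail_shoe s 0.93 1195 240 283 253 298 262.4 274.3
shoe_jaw t 0.63 891 352 391 246 277 371.7 261.5
shoe_jaw s 0.64 1252 240 283 252 297 262.7 274.1
```

View pics/o2s.png

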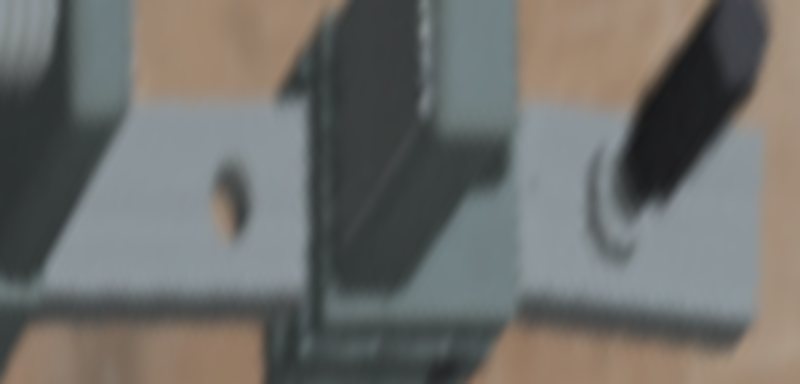

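View pics/pt.png

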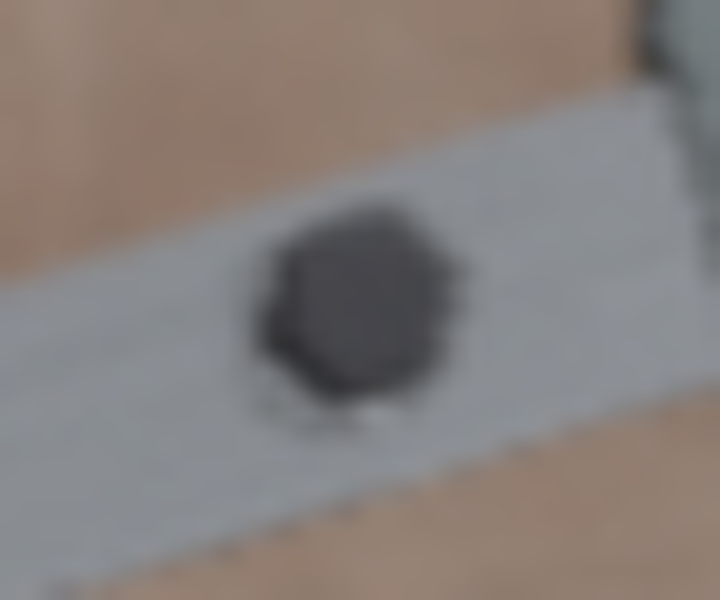

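View pics/ps.png

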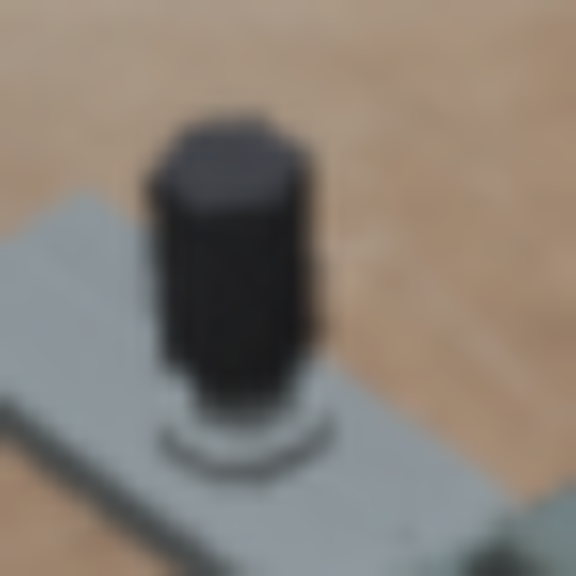

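drive_tool([
  {"claw": 0,"linear": [3.8,-4.5,-0.2],"angular": [0,0,0]},
  {"claw": 0,"linear": [3.8,-4.5,-0.2],"angular": [0,0,0]},
  {"claw": 0.3,"linear": [3.8,-4.5,-0.2],"angular": [0,0,0]},
  {"claw": 0.6,"linear": [3.8,-4.5,0],"angular": [0,0,0]},
  {"claw": 0.6,"linear": [3.8,-4.5,0],"angular": [0,0,0]},
  {"claw": 0.6,"linear": [3.8,-4.5,0],"angular": [0,0,0]},
  {"claw": 0.6,"linear": [3.8,-4.5,0],"angular": [0,0,0]},
  {"claw": 0.6,"linear": [3.8,-4.5,0],"angular": [0,0,0]},
  {"claw": 0.6,"linear": [3.8,-4.5,0],"angular": [0,0,0]},
  {"claw": 0.6,"linear": [3.8,-4.5,0],"angular": [0,0,0]},
  {"claw": 0.6,"linear": [3.8,-4.5,0],"angular": [0,0,0]},
  {"claw": 0.6,"linear": [3.8,-4.5,0],"angular": [0,0,6.4]},
], newtons=15)

```text
t: 2.9
tool_pos: [0.4508, 0.0962, 0.1962]
orientation: [3.122, 0.35, 0.002]
force: [0.2, -1.2, 0.5]
opening: 0.037
```

```bash
cat >> h.py <<'E'
def dl(target,st=None):
    st=st or read_state()
    return (R.from_rotvec(st["orientation"]).inv().apply(np.array(target)-st["tool_pos"])*100).round(2)
E
python3 -c "
from h import *
s=read_state();print(s['tool_pos'],s['opening'],np.degrees(2*np.arctan2(s['orientation'][1],s['orientation'][0])));print(dl([.4979,.2004,.19]))"
```

```text
[0.45081719 0.09615466 0.19616645] 0.037026373243995485 12.804239756241364
[ 6.9  -9.12  0.62]
```

drive_tool([
  {"claw": 0.6,"linear": [3.45,-4.56,0.3],"angular": [0,0,0]},
  {"claw": 0.6,"linear": [3.45,-4.56,0.3],"angular": [0,0,0]},
  {"claw": 0.6,"linear": [0,0,3.5],"angular": [0,0,0]},
  {"claw": 0.6,"linear": [0,0,2.5],"angular": [0,0,0]},
  {"claw": 0.6,"linear": [0,0,0],"angular": [0,0,0]},
])

```text
t: 3.52
tool_pos: [0.4952, 0.198, 0.1273]
orientation: [3.121, 0.353, -0.007]
force: [0.5, -1.4, -0.3]
opening: 0.0371
```

```bash
python3 -c "
from h import *
print(dl([.4979,.2004,.087]))
s=read_camera('side');crop(s,180,150,130,150,4,'pics/a1.png')
t=read_camera('top');crop(t,290,220,120,100,6,'pics/a2.png')"
```

```text
[ 0.33 -0.17  4.03]
```

View pics/a1.png

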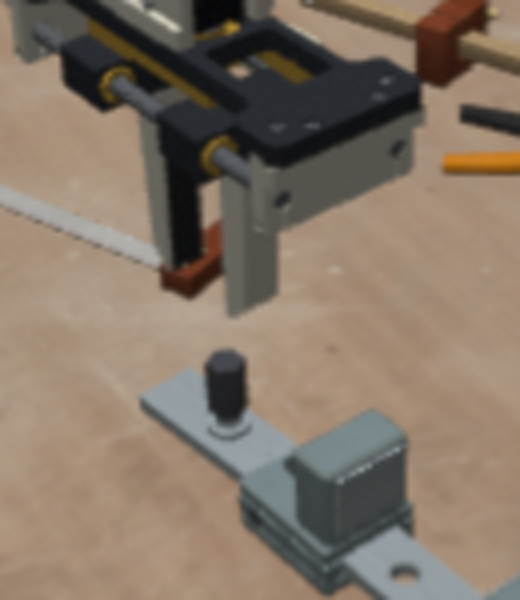

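View pics/a2.png

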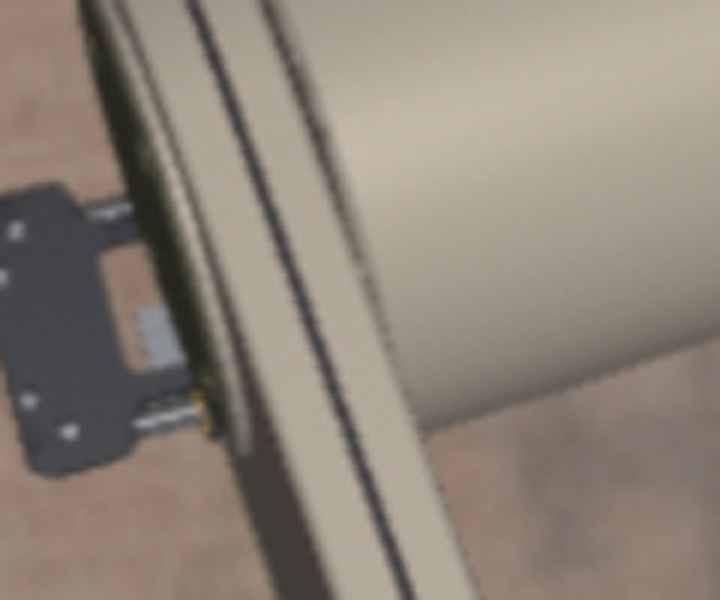

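drive_tool([
  {"claw": 0.6,"linear": [0.3,-0.17,0],"angular": [0,0,0]},
  {"claw": 0.6,"linear": [0,0,2],"angular": [0,0,0]},
  {"claw": 0.6,"linear": [0,0,2],"angular": [0,0,0]},
  {"claw": 0.6,"linear": [0,0,0],"angular": [0,0,0]},
])

```text
t: 4.12
tool_pos: [0.4978, 0.2001, 0.0871]
orientation: [3.121, 0.353, -0.007]
force: [-0.1, -0.7, 0.5]
opening: 0.0374
```

```bash
python3 -c "
from h import *
print(read_state());print(dl([.4979,.2004,.087]))
s=read_camera('side');crop(s,180,150,130,150,4,'pics/a3.png')"
```

```text
{'t': 4.125, 'q': array([2.86543719e-01, 3.70949357e-02, 1.77771237e+00, 2.82087084e-05,
       1.33105064e+00, 1.63236306e+00]), 'dq': array([-1.40908910e-04, -2.20065478e-02, -3.61496741e-02,  1.36249142e-03,
        2.50758052e-02,  1.44109291e-05]), 'joint_torque': array([-3.14518937e-02, -4.85229349e+01, -4.67338371e+01,  8.71556142e-03,
       -5.42588979e-01,  2.60294546e-04]), 'tool_pos': array([0.49782896, 0.20007454, 0.08711794]), 'orientation': array([ 3.12102439,  0.35255701, -0.00660462]), 'force': array([-0.10258168, -0.73170769,  0.45528677]), 'wrist_torque': array([ 0.02117582,  0.02076114, -0.00848383]), 'opening': 0.03736772945848294}
[ 0.01 -0.03  0.01]
```

View pics/a3.png

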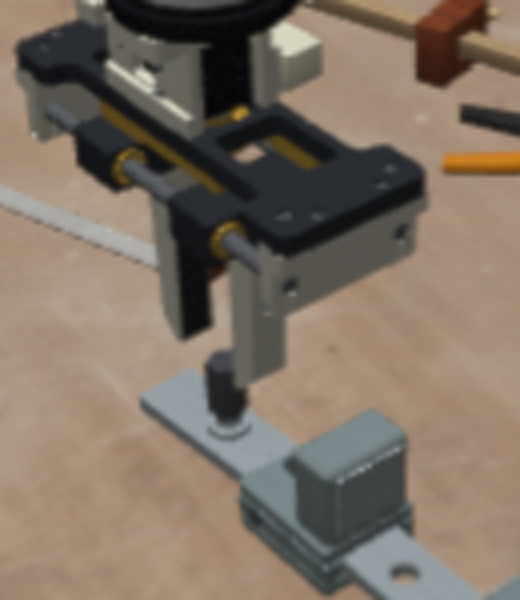

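```bash
python3 -c "
from h import *
s=read_camera('side');t=read_camera('top')
st=read_state();Rt=R.from_rotvec(st['orientation'])
for y in (-.0187-.0085,.0187+.0085,0): 
  for x in (-.0075,.0075): print(((proj(s,st['tool_pos']+Rt.apply([x,y,0]))-[180,150])*4).round(0))
print((proj(s,[[.4979,.2004,.113],[.4979,.2004,.085]])-[180,150])*4)
print((proj(t,[[.4979,.2004,.113]])), proj(s,[st['tool_pos']+Rt.apply([0,0,-.1])]))
"
```

```text
[[180. 375.]]
[[207. 362.]]
[[253. 436.]]
[[280. 422.]]
[[215. 405.]]
[[243. 391.]]
[[222.51547699 359.40716495]
 [225.66125321 408.94181554]]
[[337.708979   270.53557133]] [[234.4032521  202.71671434]]
```

```bash
python3 -c "
from h import *
s=read_camera('side');t=read_camera('top')
crop(t,250,180,180,150,4,'pics/b1.png');crop(s,170,120,140,140,5,'pics/b2.png')
st=read_state();Rt=R.from_rotvec(st['orientation'])
for z in (0,-.019,-.084,-.12): print(z,(proj(t,st['tool_pos']+Rt.apply([0,0,z]))-[250,180])*4,(proj(s,st['tool_pos']+Rt.apply([0,0,z]))-[170,120])*5)
"
```

```text
0 [[345.26378511 360.81928459]] [[337.21473426 645.93105027]]
-0.019 [[348.9509297  357.49160748]] [[334.55700184 603.9091562 ]]
-0.084 [[362.89822806 344.89847581]] [[325.05947224 451.59535618]]
-0.12 [[371.6509913  336.99101697]] [[319.52095337 361.1657105 ]]
```

View pics/b1.png

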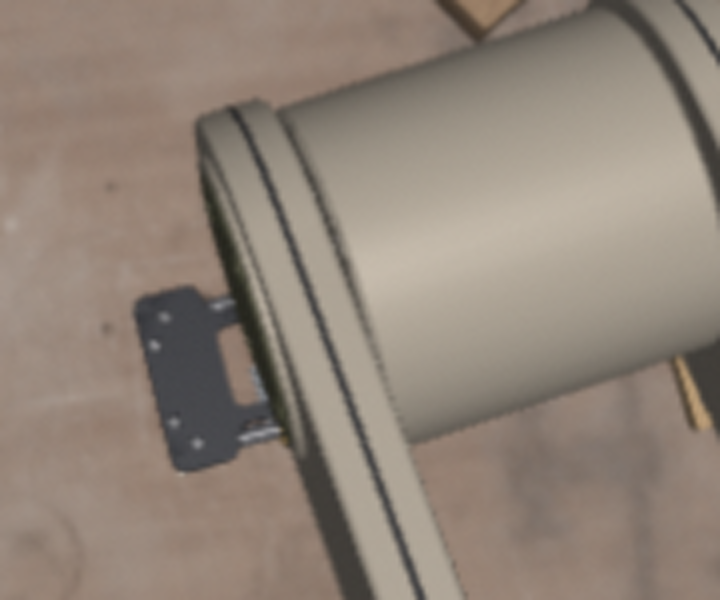

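View pics/b2.png

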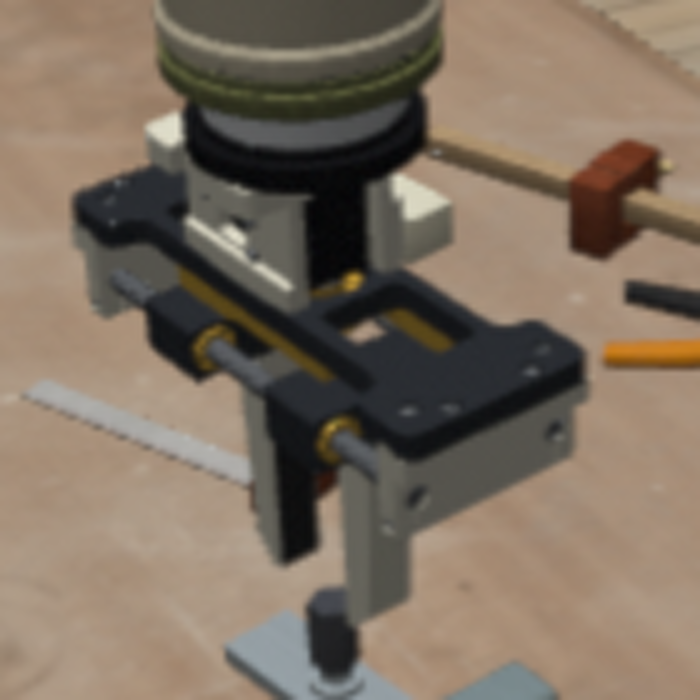

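drive_tool([
  {"claw": 1,"linear": [0,0,0],"angular": [0,0,0]},
  {"claw": 1,"linear": [0,0,0],"angular": [0,0,0]},
  {"claw": 1,"linear": [0,0,0],"angular": [0,0,0]},
  {"claw": 1,"linear": [0,0,0],"angular": [0,0,0]},
], newtons=20)

```text
t: 4.88
tool_pos: [0.4997, 0.2007, 0.0898]
orientation: [-3.122, -0.353, -0.0]
force: [0.1, 0.0, 0.7]
opening: 0.0025
```

```bash
python3 -c "
from h import *
s=read_camera('side');print(read_state()['opening'])
crop(s,170,120,140,140,5,'pics/b3.png')
"
```

```text
0.001068231741224195
```

View pics/b3.png

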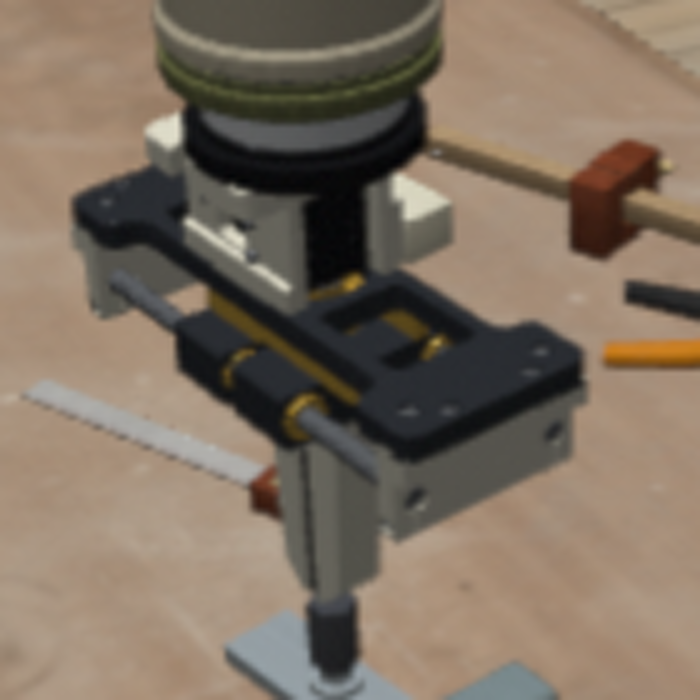

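```bash
python3 -c "
from h import *
s=read_camera('side');st=read_state();print(st['tool_pos'],st['orientation']);Rt=R.from_rotvec(st['orientation'])
im=cv2.resize(s['pixels'][170:260,210:270,::-1],None,fx=6,fy=6,interpolation=cv2.INTER_CUBIC)
im0=im.copy();out=[im0]
for z in (-.019,-.025,-.031):
  j=im0.copy();q=proj(s,[st['tool_pos']+Rt.apply([x,y,zz]) for zz in (z,z-.03) for x,y in ((-.0075,-.0175),(.0075,-.0175),(.0075,.0175),(-.0075,.0175))])
  q=((q-[210,170])*6+2.5).astype(int)
  for k in (0,4): cv2.polylines(j,[q[k:k+4].reshape(-1,1,2)],True,(0,0,255),1)
  out.append(j)
o=np.hstack(out);cv2.imwrite('pics/b4.png',cv2.resize(o,(800,int(o.shape[0]*800/o.shape[1])),interpolation=cv2.INTER_AREA))
"
```

```text
[0.4996274  0.20069912 0.08968977] [-3.12168519e+00 -3.52821369e-01  1.52191787e-04]
```

View pics/b4.png

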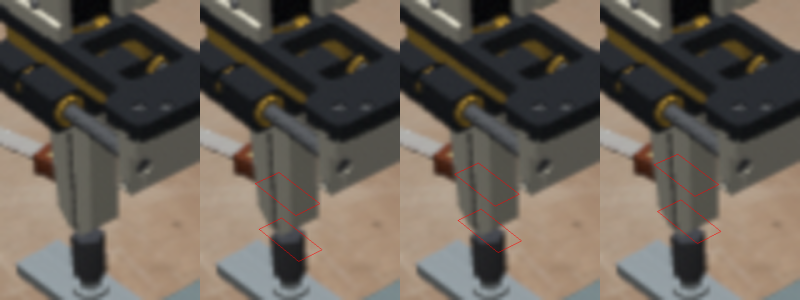

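drive_tool([
  {"claw": 0.6,"linear": [0,0,0],"angular": [0,0,0]},
  {"claw": 0.6,"linear": [0,0,0],"angular": [0,0,0]},
  {"claw": 0.6,"linear": [0,0,0],"angular": [0,0,0]},
  {"claw": 0.6,"linear": [0,0,1],"angular": [0,0,0]},
  {"claw": 0.6,"linear": [0,0,1],"angular": [0,0,0]},
  {"claw": 0.6,"linear": [0,0,0],"angular": [0,0,0]},
])

```text
t: 5.72
tool_pos: [0.4984, 0.2003, 0.0679]
orientation: [3.121, 0.353, -0.005]
force: [-0.7, -0.1, -0.9]
opening: 0.0372
```

```bash
python3 -c "
from h import *
s=read_camera('side');st=read_state();print(st['tool_pos'],st['force'],st['opening'])
crop(s,200,180,90,90,7,'pics/b5.png')
"
```

```text
[0.49890404 0.20048459 0.06872689] [ 0.18624158 -0.59338703 -0.09227183] 0.03719123874982358
```

View pics/b5.png

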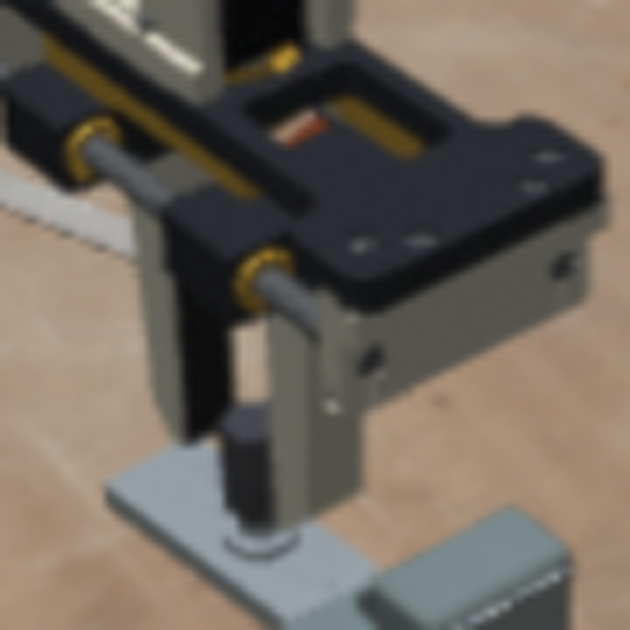

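drive_tool([
  {"claw": 0.6,"linear": [0,0,0.9],"angular": [0,0,0]},
  {"claw": 0.6,"linear": [0,0,0],"angular": [0,0,0]},
  {"claw": 1,"linear": [0,0,0],"angular": [0,0,0]},
  {"claw": 1,"linear": [0,0,0],"angular": [0,0,0]},
  {"claw": 1,"linear": [0,0,0],"angular": [0,0,0]},
  {"claw": 1,"linear": [0,0,0],"angular": [0,0,0]},
], newtons=30)

```text
t: 6.52
tool_pos: [0.4999, 0.2007, 0.061]
orientation: [-3.122, -0.353, -0.001]
force: [0.5, 0.5, 0.7]
opening: 0.0172
```

```bash
python3 -c "
from h import *
s=read_camera('side');st=read_state();print(st['tool_pos'],st['force'],st['opening'])
crop(s,200,180,90,90,7,'pics/b6.png')
"
```

```text
[0.49988536 0.20076409 0.06100168] [ 0.14750251 -0.65429884  1.72949336] 0.01694255255659035
```

View pics/b6.png

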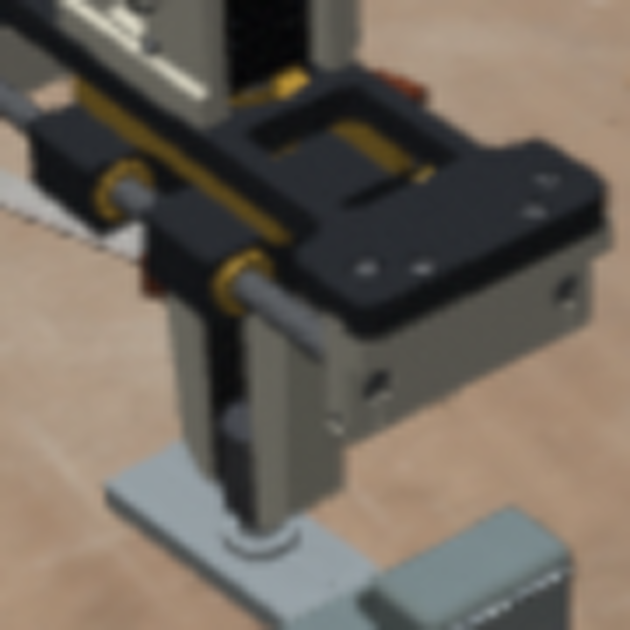

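drive_tool([
  {"claw": 1,"linear": [0,0,-1],"angular": [0,0,0]},
  {"claw": 1,"linear": [0,0,-1.5],"angular": [0,0,0]},
  {"claw": 1,"linear": [0,0,-2],"angular": [0,0,0]},
  {"claw": 1,"linear": [0,0,-2],"angular": [0,0,0]},
  {"claw": 1,"linear": [0,0,0],"angular": [0,0,0]},
])

```text
t: 7.2
tool_pos: [0.5015, 0.2012, 0.1287]
orientation: [-3.121, -0.353, -0.008]
force: [-0.7, 0.7, -0.8]
opening: 0.0166
```

```bash
python3 -c "
from h import *
s=read_camera('side');st=read_state();print(st['tool_pos'],st['force'],st['opening'])
crop(s,190,150,110,110,5,'pics/b7.png')
"
```

```text
[0.5005563  0.20096519 0.12705538] [-0.2752677  -0.14242909 -1.24535598] 0.01706831532682825
```

View pics/b7.png

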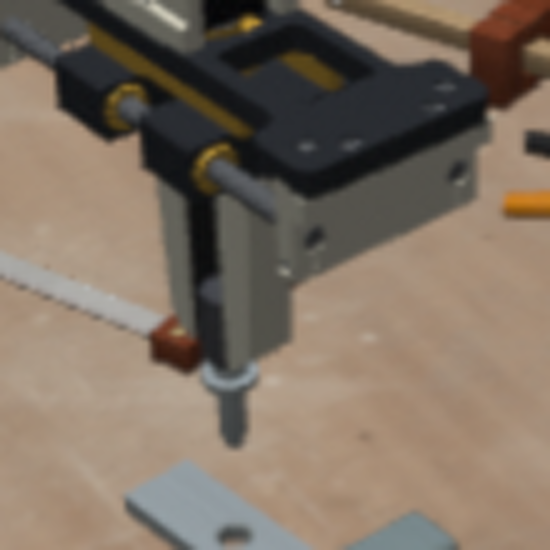

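```bash
python3 -c "
from h import *
t=read_camera('top')
for lab in ('try_square','tin','beech_block'):
  r=masks_of(t,lab)[0];v,u=np.nonzero(r['mask']);h=cv2.convexHull(np.c_[u,v].astype(np.int32)).reshape(-1,2)
  W=onz(t,h.astype(float),.01);print(lab,r['p'],W[::max(1,len(W)//10),:2].round(3).tolist())
print(onz(t,[[105,310],[215,380],[200,345]],0)[:,:2])
t2=t['pixels'][:,:,::-1].copy()
for q in proj(t,[[.42,.345,0],[.486,.36,0],[.58,.29,0]]): cv2.circle(t2,tuple(q.astype(int)),3,(0,0,255),-1)
cv2.imwrite('pics/c1.png',t2)
st=read_state();print(st['q'])
"
```

```text
try_square 0.83 [[0.555, 0.388], [0.549, 0.394], [0.5, 0.49], [0.484, 0.524], [0.484, 0.53], [0.486, 0.533], [0.495, 0.533], [0.657, 0.47], [0.662, 0.468], [0.664, 0.465], [0.668, 0.457], [0.668, 0.455], [0.666, 0.45], [0.645, 0.437], [0.583, 0.4], [0.568, 0.392], [0.559, 0.388]]
tin 0.67 [[0.758, 0.245], [0.751, 0.248], [0.747, 0.25], [0.74, 0.257], [0.738, 0.261], [0.739, 0.277], [0.741, 0.281], [0.748, 0.287], [0.753, 0.289], [0.76, 0.291], [0.781, 0.291], [0.785, 0.289], [0.792, 0.282], [0.794, 0.277], [0.794, 0.257], [0.789, 0.251], [0.779, 0.247], [0.772, 0.245]]
beech_block 0.72 [[0.734, 0.049], [0.727, 0.054], [0.723, 0.059], [0.701, 0.085], [0.699, 0.089], [0.691, 0.12], [0.691, 0.127], [0.716, 0.149], [0.723, 0.149], [0.728, 0.146], [0.768, 0.098], [0.774, 0.088], [0.774, 0.082], [0.736, 0.049]]
[[0.43401915 0.68776468]
 [0.28853297 0.44978683]
 [0.3595492  0.48087459]]
[ 2.86687553e-01  4.21367604e-03  1.74005580e+00 -1.08434590e-05
  1.39912694e+00  1.63242560e+00]
```

View pics/c1.png

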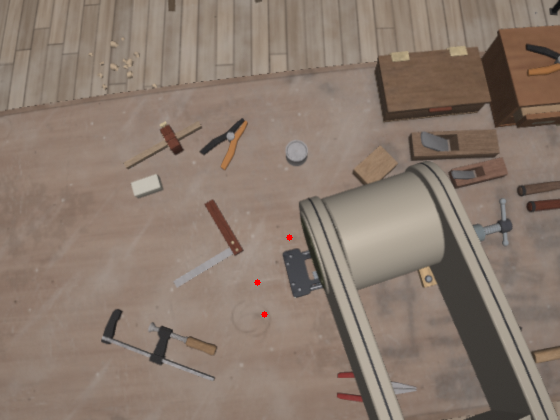

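drive_tool([
  {"claw": 1,"linear": [-0.9,-5.3,0],"angular": [0,0,0]},
  {"claw": 1,"linear": [-0.9,-5.3,0],"angular": [0,0,0]},
  {"claw": 1,"linear": [-0.9,-5.3,0],"angular": [0,0,0]},
  {"claw": 1,"linear": [0,0,0],"angular": [0,9,0]},
  {"claw": 1,"linear": [0,0,0],"angular": [0,9,0]},
  {"claw": 1,"linear": [0,0,0],"angular": [0,9,0]},
  {"claw": 1,"linear": [0,0,0],"angular": [0,9,0]},
  {"claw": 1,"linear": [0,0,0],"angular": [0,9,0]},
  {"claw": 1,"linear": [0,0,0],"angular": [0,9,0]},
  {"claw": 1,"linear": [0,0,0],"angular": [0,0,0]},
])

```text
t: 8.7
tool_pos: [0.4572, 0.3393, 0.1554]
orientation: [-2.703, -0.349, -1.306]
force: [-0.1, -0.5, -1.0]
opening: 0.0172
```

```bash
python3 -c "
from h import *
s=read_camera('side');st=read_state();print(st['tool_pos'],st['force'],st['opening'],st['q']);Rt=R.from_rotvec(st['orientation']);print(Rt.as_matrix().round(3))
crop(s,70,50,200,200,4,'pics/c2.png');print(Rt.inv().apply([0,0,-1]))
"
```

```text
[0.45577311 0.3374281  0.15113326] [-0.58958886 -0.15961749 -1.383513  ] 0.016968606195303725 [ 0.866666   -0.66125347  2.49624421 -0.79313104  0.67145646  2.65713806]
[[ 0.606  0.255  0.753]
 [ 0.156 -0.967  0.202]
 [ 0.78  -0.005 -0.626]]
[-0.77997104  0.00512932  0.62579459]
```

View pics/c2.png

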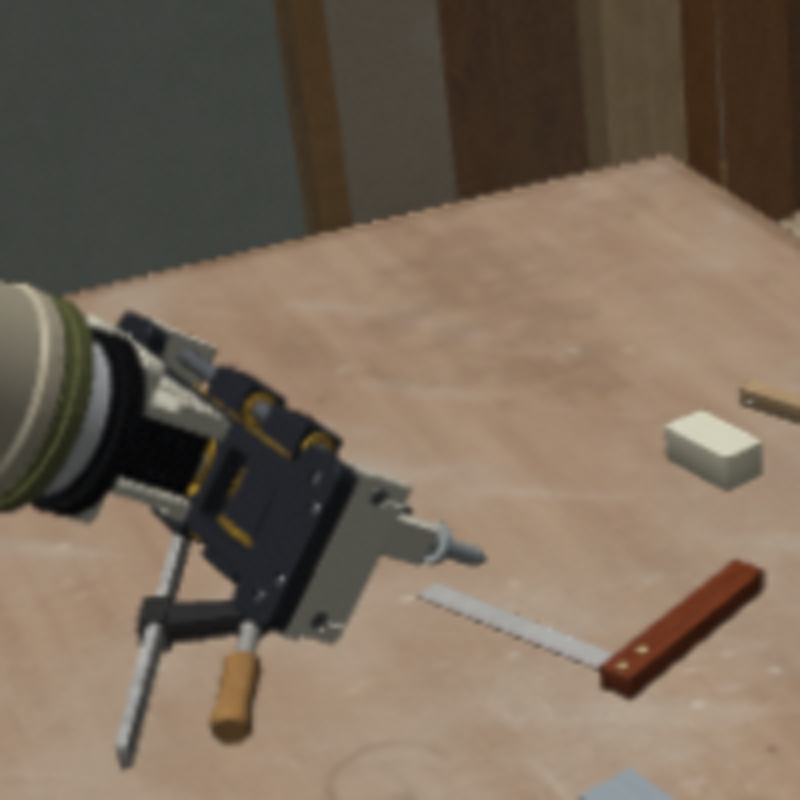

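drive_tool([
  {"claw": 1,"linear": [1.8,0.8,2.2],"angular": [0,-8,0]},
  {"claw": 1,"linear": [0,0,0],"angular": [0,-8,0]},
  {"claw": 1,"linear": [0,0,0],"angular": [5,0,-7]},
  {"claw": 1,"linear": [0,0,0],"angular": [5,0,-7]},
  {"claw": 1,"linear": [0,0,0],"angular": [0,0,0]},
])

```text
t: 9.38
tool_pos: [0.4782, 0.3327, 0.144]
orientation: [-2.773, -0.697, -0.887]
force: [0.6, 0.0, -0.4]
opening: 0.0169
```

```bash
python3 -c "
from h import *
st=read_state();print(st['tool_pos'],st['force'],st['opening'],st['q']);Rt=R.from_rotvec(st['orientation']);print(Rt.as_matrix().round(3))
print(Rt.inv().apply([0,0,-1]),st['tool_pos']+Rt.apply([0,0,.016]))
"
```

```text
[0.47823971 0.33274308 0.14397696] [ 0.60469204  0.00209283 -0.39628294] 0.01694040591524425 [ 0.53978911 -0.53205029  2.2858555  -0.04089783  0.76959032  1.63839839]
[[ 0.717  0.473  0.512]
 [ 0.385 -0.881  0.274]
 [ 0.58   0.001 -0.814]]
[-0.58036968 -0.00100163  0.81435252] [0.48642972 0.3371194  0.13094732]
```

drive_tool([
  {"claw": 1,"linear": [-2.3,0,3.2],"angular": [0,0,0]},
  {"claw": 1,"linear": [-2.3,0,3.2],"angular": [0,0,0]},
  {"claw": 1,"linear": [-2,0,2.8],"angular": [0,0,0]},
  {"claw": 1,"linear": [0,0,0],"angular": [0,0,0]},
  {"claw": 1,"linear": [0,0,0],"angular": [0,0,0]},
])

```text
t: 10.0
tool_pos: [0.4794, 0.3354, 0.0349]
orientation: [-2.768, -0.701, -0.894]
force: [0.0, -0.3, -0.5]
opening: 0.0169
```

```bash
python3 -c "
from h import *
s=read_camera('side');st=read_state();print(st['tool_pos'],st['force'],st['opening'],st['q']);Rt=R.from_rotvec(st['orientation'])
print(Rt.inv().apply([0,0,-1]),st['tool_pos']+Rt.apply([0,0,.016]))
crop(s,100,100,160,160,5,'pics/c3.png')
"
```

```text
[0.48026199 0.33577484 0.03610315] [ 0.58698048  0.736655   -0.53313887] 0.016950935275061783 [ 0.54279072 -0.33574344  2.36763377 -0.0621784   0.48421926  1.66307608]
[-0.58660066 -0.00160125  0.80987474] [0.48852793 0.34022058 0.02314516]
```

View pics/c3.png

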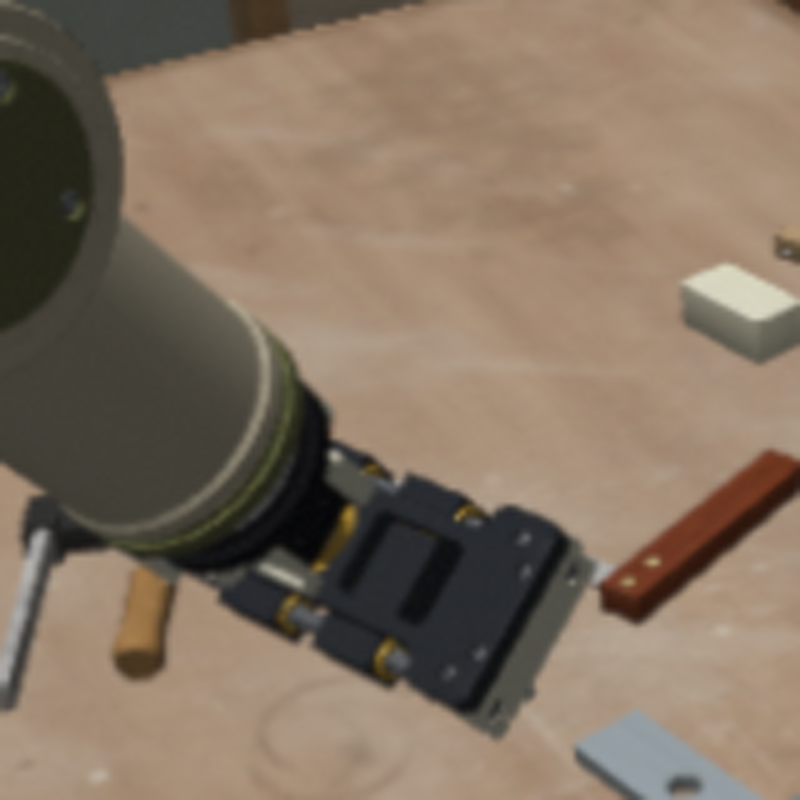

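drive_tool([
  {"claw": 1,"linear": [-0.7,0,1.0],"angular": [0,0,0]},
  {"claw": 1,"linear": [-0.23,0,0.33],"angular": [0,0,0]},
  {"claw": 1,"linear": [0,0,0],"angular": [0,0,0]},
])

```text
t: 10.42
tool_pos: [0.4794, 0.3347, 0.0175]
orientation: [-2.769, -0.702, -0.894]
force: [-0.3, 1.4, -1.0]
opening: 0.0169
```

drive_tool([
  {"claw": 1,"linear": [-0.18,0,0.25],"angular": [0,0,0]},
  {"claw": 1,"linear": [0,0,0],"angular": [0,0,0]},
])

```text
t: 10.68
tool_pos: [0.4797, 0.3349, 0.0148]
orientation: [-2.768, -0.703, -0.895]
force: [-0.7, 0.2, -0.5]
opening: 0.017
```

drive_tool([
  {"claw": 1,"linear": [-0.15,0,0.2],"angular": [0,0,0]},
  {"claw": 1,"linear": [0,0,0],"angular": [0,0,0]},
])

```text
t: 10.92
tool_pos: [0.4804, 0.3354, 0.0133]
orientation: [-2.767, -0.702, -0.897]
force: [-0.1, -0.7, 2.3]
opening: 0.017
```

drive_tool([
  {"claw": 1,"linear": [-0.15,0,0.2],"angular": [0,0,0]},
  {"claw": 1,"linear": [0,0,0],"angular": [0,0,0]},
])

```text
t: 11.18
tool_pos: [0.4817, 0.3362, 0.0126]
orientation: [-2.764, -0.702, -0.902]
force: [0.5, 0.3, 6.2]
opening: 0.0173
```

drive_tool([
  {"claw": 0.5,"linear": [0,0,0],"angular": [0,0,0]},
  {"claw": 0.3,"linear": [0,0,0],"angular": [0,0,0]},
  {"claw": 0.3,"linear": [0,0,0],"angular": [0,0,0]},
  {"claw": 0.3,"linear": [0,0,0],"angular": [0,0,0]},
  {"claw": 0.3,"linear": [0.6,0,-0.8],"angular": [0,0,0]},
  {"claw": 0.3,"linear": [1.8,0,-2.4],"angular": [0,0,0]},
  {"claw": 0.3,"linear": [2.9,0,-4],"angular": [0,0,0]},
  {"claw": 0.3,"linear": [2.9,0,-4],"angular": [0,0,0]},
  {"claw": 0.3,"linear": [2.3,0,-3.2],"angular": [0,0,0]},
])

```text
t: 12.3
tool_pos: [0.4807, 0.336, 0.1921]
orientation: [-2.765, -0.702, -0.899]
force: [1.0, 1.0, -0.4]
opening: 0.0653
```

```bash
python3 -c "
from h import *
t=read_camera('top');s=read_camera('side');st=read_state();print(st['tool_pos'],st['force'],st['opening'],st['q'])
for p in (t,s): print([(r['p'],r['at']) for r in search_frame(p,'pin_head')[:2]])
crop(s,100,100,200,160,4,'pics/c4.png');crop(t,180,200,200,150,4,'pics/c5.png')
"
```

```text
[0.48309394 0.33751103 0.19713226] [ 0.27706288 -0.24277373  0.75359921] 0.06460161431282625 [ 0.54280081 -0.57319408  2.22147072 -0.03818926  0.85791226  1.63175579]
[(0.71, [0.4623, 0.3187, 0.011])]
[(0.8, [0.4544, 0.3166, 0.0095])]
```

View pics/c4.png

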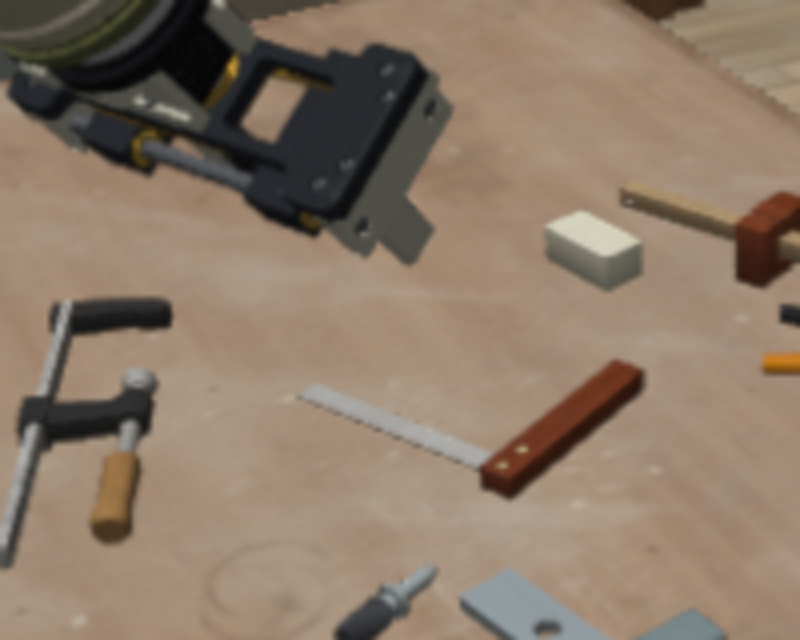

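View pics/c5.png

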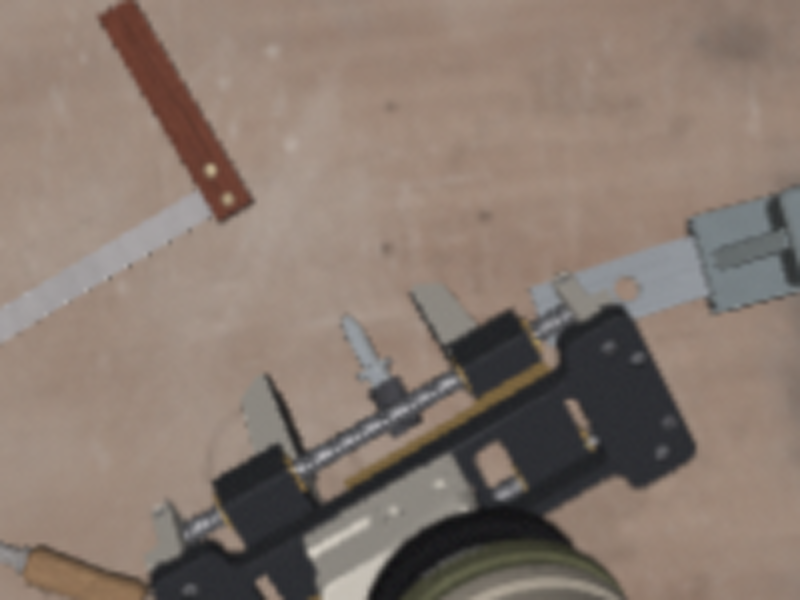

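```bash
cat >> h.py <<'E'
YAW=np.radians(102.85)
def Rdown(yawx): # tool x at yawx, z down
    c,s=np.cos(yawx),np.sin(yawx)
    return R.from_matrix(np.array([[c,s,0],[s,-c,0],[0,0,-1]]))
U=np.array([np.cos(YAW),np.sin(YAW)]);N=np.array([-U[1],U[0]]);O=np.array([.5262,.0838])
def clamp(p): d=np.array(p)[:2]-O; return np.array([d@U,d@N])*1000
E
python3 -c "
from h import *
st=read_state();Rt=R.from_rotvec(st['orientation'])
print('y',np.degrees(np.arcsin(Rt.as_matrix()[2,0])))
rel=(Rt.inv()*Rdown(YAW)).as_rotvec(degrees=True);print(rel,np.linalg.norm(rel))
print(Rdown(YAW).as_matrix().round(2))
"
```

```text
y 35.97311099456309
[ 23.41152907 -30.62816373 -71.75702414] 81.45707224981459
[[-0.22  0.97  0.  ]
 [ 0.97  0.22  0.  ]
 [ 0.    0.   -1.  ]]
```

drive_tool([
  {"claw": 0.2,"linear": [0,0,0],"angular": [2.93,-3.83,-8.97]},
  {"claw": 0.2,"linear": [0,0,0],"angular": [2.93,-3.83,-8.97]},
  {"claw": 0.2,"linear": [0,0,0],"angular": [2.93,-3.83,-8.97]},
  {"claw": 0.2,"linear": [0,0,0],"angular": [2.93,-3.83,-8.97]},
  {"claw": 0.2,"linear": [0,0,0],"angular": [2.93,-3.83,-8.97]},
  {"claw": 0.2,"linear": [0,0,0],"angular": [2.93,-3.83,-8.97]},
  {"claw": 0.2,"linear": [0,0,0],"angular": [2.93,-3.83,-8.97]},
  {"claw": 0.2,"linear": [0,0,0],"angular": [2.93,-3.83,-8.97]},
  {"claw": 0.2,"linear": [0,0,0],"angular": [0,0,0]},
  {"claw": 0.2,"linear": [0,0,0],"angular": [0,0,0]},
])

```text
t: 13.75
tool_pos: [0.4796, 0.3355, 0.1868]
orientation: [-1.961, -2.452, 0.006]
force: [-0.3, -0.1, 0.5]
opening: 0.0744
```

```bash
python3 -c "
from h import *
st=read_state();Rt=R.from_rotvec(st['orientation']);print(st['tool_pos'],st['q'])
print((Rt.inv()*Rdown(YAW)).as_rotvec(degrees=True),dl([.5187,.1166,.135]))
"
```

```text
[0.4795658  0.33545644 0.18682232] [5.22157468e-01 9.67294502e-02 1.52974224e+00 9.14654879e-04
 1.51952899e+00 3.00513335e-01]
[-0.2567657   0.02443735 -0.15352721] [-22.21  -0.97   5.2 ]
```

drive_tool([
  {"claw": 0.2,"linear": [-5.55,-0.24,0],"angular": [0,0,0]},
  {"claw": 0.2,"linear": [-5.55,-0.24,0],"angular": [0,0,0]},
  {"claw": 0.2,"linear": [-5.55,-0.24,0],"angular": [0,0,0]},
  {"claw": 0.2,"linear": [-5.55,-0.24,0],"angular": [0,0,0]},
  {"claw": 0.2,"linear": [0,0,3],"angular": [-0.2,0,-0.1]},
  {"claw": 0.2,"linear": [0,0,2.5],"angular": [0,0,0]},
  {"claw": 0.2,"linear": [0,0,0],"angular": [0,0,0]},
  {"claw": 0.2,"linear": [0,0,0],"angular": [0,0,0]},
])

```text
t: 14.75
tool_pos: [0.5205, 0.1171, 0.1346]
orientation: [1.957, 2.455, 0.002]
force: [1.2, 0.5, -0.0]
opening: 0.0742
```

```bash
python3 -c "
from h import *
t=read_camera('top');s=read_camera('side');st=read_state();Rt=R.from_rotvec(st['orientation']);print(st['tool_pos'],st['q'],clamp(st['tool_pos']))
print((Rt.inv()*Rdown(YAW)).as_rotvec(degrees=True),dl([.5187,.1166,.059]))
crop(s,190,180,150,140,5,'pics/d1.png')
for p in (t,s):
  for lab in ('tail_shoe','shoe_jaw'):print([(r['p'],r['at']) for r in search_frame(p,lab)[:1]])
"
```

```text
[0.52113028 0.11731982 0.13512791] [ 1.25984721e-01 -1.89506657e-02  1.74354769e+00 -7.24838850e-04
  1.41378446e+00 -9.97545246e-02] [33.8078389  -2.51203928]
[0.17902923 0.05901778 0.09033406] [-0.01 -0.28  7.61]
[(0.69, [0.5152, 0.1379, 0.0863])]
[(0.94, [0.5119, 0.1422, 0.0846])]
[(0.95, [0.5053, 0.1126, 0.0952])]
[(0.89, [0.504, 0.1094, 0.0954])]
```

View pics/d1.png

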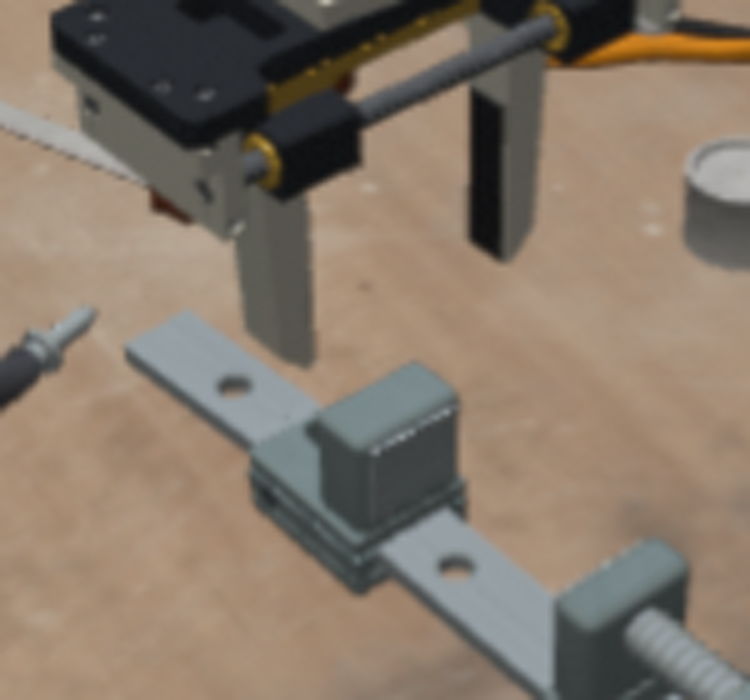

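drive_tool([
  {"claw": 0.2,"linear": [0,-0.28,2],"angular": [0,0,0]},
  {"claw": 0.2,"linear": [0,0,2],"angular": [0,0,0]},
  {"claw": 0.2,"linear": [0,0,2],"angular": [0,0,0]},
  {"claw": 0.2,"linear": [0,0,1],"angular": [0,0,0]},
  {"claw": 0.2,"linear": [0,0,0.3],"angular": [0,0,0]},
  {"claw": 0.2,"linear": [0,0,0],"angular": [0,0,0]},
  {"claw": 0.2,"linear": [0,0,0],"angular": [0,0,0]},
], newtons=5)

```text
t: 15.92
tool_pos: [0.5183, 0.1165, 0.0614]
orientation: [1.955, 2.456, 0.001]
force: [-0.4, 0.5, 0.1]
opening: 0.0743
```

```bash
python3 -c "
from h import *
s=read_camera('side');st=read_state();Rt=R.from_rotvec(st['orientation']);print(st['tool_pos'],clamp(st['tool_pos']),st['force'],st['wrist_torque'])
print((Rt.inv()*Rdown(YAW)).as_rotvec(degrees=True),dl([.5187,.1166,.059]))
crop(s,190,180,150,140,5,'pics/d2.png')
"
```

```text
[0.5182012  0.11648765 0.06131017] [33.64793328  0.52876136] [ 0.18695943 -0.75322685  0.4879524 ] [-0.06560189 -0.09682579 -0.00533412]
[0.09876496 0.05808278 0.10933051] [-0.    0.05  0.23]
```

View pics/d2.png

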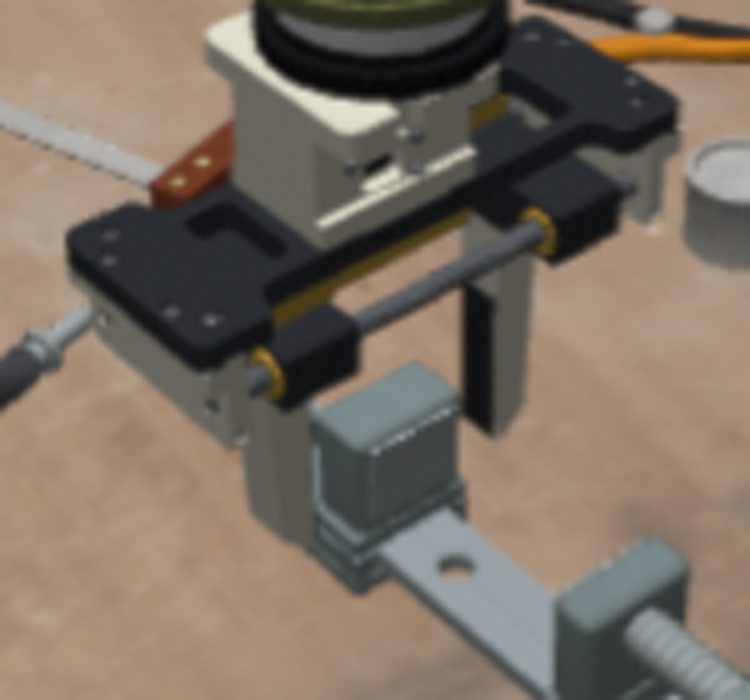

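```bash
python3 -c "
from h import *
s=read_camera('side');st=read_state();Rt=R.from_rotvec(st['orientation'])
im0=cv2.resize(s['pixels'][250:310,230:310,::-1],None,fx=5,fy=5,interpolation=cv2.INTER_CUBIC);out=[]
for z in (-.027,-.033):
  j=im0.copy()
  for a,b in ((.037,.0545),(-.037,-.0545)):
    q=proj(s,[st['tool_pos']+Rt.apply([x,y,z]) for x,y in ((-.0075,a),(.0075,a),(.0075,b),(-.0075,b))])
    q=((q-[230,250])*5+2).astype(int);cv2.polylines(j,[q.reshape(-1,1,2)],True,(0,0,255),1)
  out.append(j)
cv2.imwrite('pics/d3.png',np.hstack(out))
"
```

```text
(no output)
```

View pics/d3.png

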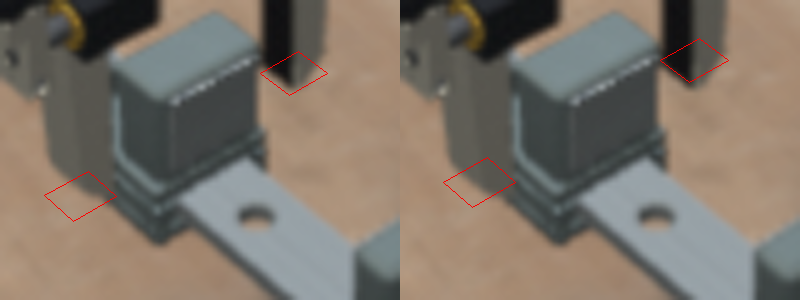

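drive_tool([
  {"claw": 1,"linear": [0,0,0],"angular": [0,0,0]},
  {"claw": 1,"linear": [0,0,0],"angular": [0,0,0]},
  {"claw": 1,"linear": [0,0,0],"angular": [0,0,0]},
], newtons=3)

```text
t: 16.4
tool_pos: [0.5175, 0.1164, 0.0604]
orientation: [1.956, 2.457, -0.0]
force: [0.3, -0.8, 0.2]
opening: 0.0489
```

```bash
cat > f.py <<'E'
from h import *
st=read_state();Rt=R.from_rotvec(st['orientation'])
print('t',st['t'],'pos',st['tool_pos'].round(4),'clamp',clamp(st['tool_pos']).round(2),'open',round(st['opening'],4))
print('Ftool',Rt.inv().apply(st['force']).round(2),'Mtool',Rt.inv().apply(st['wrist_torque']).round(3),'err',(Rt.inv()*Rdown(YAW)).as_rotvec(degrees=True).round(2))
E
python3 f.py
```

```text
t 16.4 pos [0.5175 0.1164 0.0604] clamp [33.7   1.19] open 0.0489
Ftool [-0.89  0.13 -0.18] Mtool [-0.11  -0.068  0.029] err [0.02 0.05 0.11]
```

drive_tool([
  {"claw": 1,"linear": [0,0,0],"angular": [0,0,0]},
  {"claw": 1,"linear": [0,0,0],"angular": [0,0,0]},
])

```text
t: 16.65
tool_pos: [0.5176, 0.1164, 0.0605]
orientation: [1.956, 2.457, -0.0]
force: [-0.1, -0.4, 0.3]
opening: 0.0439
```

```bash
python3 f.py
```

```text
t 16.65 pos [0.5176 0.1164 0.0605] clamp [33.7   1.08] open 0.0439
Ftool [-0.41 -0.2  -0.26] Mtool [-0.121 -0.06   0.064] err [0.03 0.05 0.11]
```

drive_tool([
  {"claw": 1,"linear": [0,0,0],"angular": [0,0,0]},
  {"claw": 1,"linear": [0,0,0],"angular": [0,0,0]},
], newtons=15)

```text
t: 16.9
tool_pos: [0.5176, 0.1164, 0.0605]
orientation: [1.956, 2.457, -0.0]
force: [0.1, 0.3, 0.7]
opening: 0.044
```

```bash
python3 f.py
```

```text
t 16.9 pos [0.5176 0.1164 0.0605] clamp [33.69  1.09] open 0.044
Ftool [ 0.3   0.14 -0.75] Mtool [-0.126 -0.038 -0.028] err [0.03 0.05 0.11]
```

drive_tool([
  {"claw": 1,"linear": [0,0,-0.1],"angular": [0,0,0]},
  {"claw": 1,"linear": [0,0,0],"angular": [0,0,0]},
])

```text
t: 17.15
tool_pos: [0.5172, 0.1164, 0.061]
orientation: [1.956, 2.458, -0.001]
force: [0.9, 0.7, -4.2]
opening: 0.044
```

```bash
python3 f.py
```

```text
t 17.15 pos [0.5172 0.1164 0.061 ] clamp [33.76  1.49] open 0.044
Ftool [0.52 1.06 4.25] Mtool [-0.35  -0.093 -0.005] err [-0.02  0.04  0.11]
```

drive_tool([
  {"claw": 1,"linear": [0,0.05,-0.03],"angular": [0,0,0]},
  {"claw": 1,"linear": [0,0,0],"angular": [0,0,0]},
])

```text
t: 17.4
tool_pos: [0.5177, 0.1165, 0.0615]
orientation: [1.956, 2.458, -0.001]
force: [0.2, -0.3, -3.2]
opening: 0.0444
```

```bash
python3 f.py
```

```text
t 17.4 pos [0.5177 0.1165 0.0615] clamp [33.73  0.99] open 0.0444
Ftool [-0.3   0.14  3.2 ] Mtool [-0.074 -0.059 -0.023] err [-0.02  0.05  0.11]
```

drive_tool([
  {"claw": 1,"linear": [0,0.05,0],"angular": [0,0,0]},
  {"claw": 1,"linear": [0,0,0],"angular": [0,0,0]},
])

```text
t: 17.65
tool_pos: [0.5185, 0.1166, 0.0617]
orientation: [1.956, 2.457, -0.001]
force: [-0.4, 0.9, -4.2]
opening: 0.0438
```

```bash
python3 f.py
```

```text
t 17.65 pos [0.5185 0.1166 0.0617] clamp [33.69  0.19] open 0.0438
Ftool [ 0.93 -0.2   4.23] Mtool [-0.078 -0.07   0.   ] err [0.01 0.05 0.11]
```

drive_tool([
  {"claw": 1,"linear": [0,0.05,0],"angular": [0,0,0]},
  {"claw": 1,"linear": [0,0,0],"angular": [0,0,0]},
])

```text
t: 17.9
tool_pos: [0.5187, 0.1167, 0.0616]
orientation: [1.956, 2.458, -0.001]
force: [-1.7, -0.4, -3.1]
opening: 0.0441
```

```bash
python3 f.py
```

```text
t 17.9 pos [0.5187 0.1167 0.0616] clamp [33.71 -0.  ] open 0.0441
Ftool [ 0.01 -1.71  3.06] Mtool [ 0.318 -0.159 -0.063] err [-0.02  0.05  0.11]
```

drive_tool([
  {"claw": 1,"linear": [0,0.05,0],"angular": [0,0,0]},
  {"claw": 1,"linear": [0,0,0],"angular": [0,0,0]},
])

```text
t: 18.15
tool_pos: [0.5187, 0.1167, 0.0614]
orientation: [-1.956, -2.458, 0.003]
force: [-7.0, -1.4, -1.0]
opening: 0.0439
```

```bash
python3 f.py
```

```text
t 18.15 pos [0.5187 0.1167 0.0614] clamp [ 3.372e+01 -2.000e-02] open 0.0439
Ftool [ 0.25 -7.17  1.03] Mtool [ 1.031 -0.122 -0.055] err [-0.08  0.05  0.11]
```

drive_tool([
  {"claw": 1,"linear": [0,-0.12,0],"angular": [0,0,0]},
  {"claw": 1,"linear": [0,0,0],"angular": [0,0,0]},
], newtons=20)

```text
t: 18.4
tool_pos: [0.5187, 0.1167, 0.0619]
orientation: [1.956, 2.457, 0.001]
force: [0.6, 0.3, -3.9]
opening: 0.0434
```

drive_tool([
  {"claw": 1,"linear": [0,-0.04,0],"angular": [0,0,0]},
  {"claw": 1,"linear": [0,0,0],"angular": [0,0,0]},
])

```text
t: 18.65
tool_pos: [0.5183, 0.1166, 0.0619]
orientation: [1.956, 2.457, 0.0]
force: [0.4, -0.1, -3.5]
opening: 0.0437
```

```bash
python3 g.py 5 10
```

```text
t 18.65 x 33.7 y-y0 -0.28 want 0.0 yaw 0.11 want 0.0 z 0.0619 tilt [ 0.0012 -0.0006]
F [-0.2  0.3  3.5] M [-0.09 -0.07 -0.03]
dx 5.0 -> lin cm 0.5 -0.027 angz 0.11
dx 10.0 -> lin cm 1.0 -0.026 angz 0.11
```

drive_tool([
  {"claw": 1,"linear": [0.5,-0.02,0],"angular": [0,0,0]},
  {"claw": 1,"linear": [0,0,0],"angular": [0,0,0]},
  {"claw": 1,"linear": [0,0,0],"angular": [0,0,0]},
])

```text
t: 19.02
tool_pos: [0.5166, 0.1214, 0.0617]
orientation: [1.956, 2.457, -0.0]
force: [-0.1, -0.1, -3.5]
opening: 0.0437
```

```bash
python3 g.py 8 10
```

```text
t 19.025 x 38.81 y-y0 0.22 want 0.0 yaw 0.13 want 0.0 z 0.0617 tilt [ 0.0006 -0.0008]
F [-0.1 -0.1  3.5] M [-0.07 -0.08  0.  ]
dx 8.0 -> lin cm 0.8 0.024 angz 0.13
dx 10.0 -> lin cm 1.0 0.028 angz 0.01
```

drive_tool([
  {"claw": 1,"linear": [0.4,0.01,0],"angular": [0,0,0]},
  {"claw": 1,"linear": [0.4,0.01,0],"angular": [0,0,0.1]},
  {"claw": 1,"linear": [0,0,0],"angular": [0,0,0]},
  {"claw": 1,"linear": [0,0,0],"angular": [0,0,0]},
])

```text
t: 19.52
tool_pos: [0.515, 0.1292, 0.0617]
orientation: [1.958, 2.456, -0.0]
force: [0.3, -0.5, -3.8]
opening: 0.0441
```

```bash
python3 g.py 5 10
```

```text
t 19.525 x 46.74 y-y0 0.06 want 0.0 yaw 0.02 want 0.0 z 0.0617 tilt [ 0.0005 -0.0008]
F [-0.5  0.2  3.8] M [-0.1  -0.06  0.  ]
dx 5.0 -> lin cm 0.5 0.015 angz -0.28
dx 10.0 -> lin cm 1.0 0.021 angz -0.59
```

drive_tool([
  {"claw": 1,"linear": [0.5,0.015,0],"angular": [0,0,-0.3]},
  {"claw": 1,"linear": [0,0,0],"angular": [0,0,0]},
  {"claw": 1,"linear": [0.5,0.005,0],"angular": [0,0,-0.3]},
  {"claw": 1,"linear": [0,0,0],"angular": [0,0,0]},
  {"claw": 1,"linear": [0,0,0],"angular": [0,0,0]},
])

```text
t: 20.15
tool_pos: [0.513, 0.139, 0.0617]
orientation: [1.945, 2.466, -0.0]
force: [-0.4, -0.2, -2.7]
opening: 0.0437
```

```bash
python3 g.py 5 10
```

```text
t 20.15 x 56.74 y-y0 -0.12 want -0.14 yaw 0.62 want 0.61 z 0.0617 tilt [ 0.0006 -0.0008]
F [-0.1 -0.4  2.7] M [-0.18 -0.09  0.01]
dx 5.0 -> lin cm 0.5 0.01 angz -0.31
dx 10.0 -> lin cm 1.0 0.016 angz -0.62
```

drive_tool([
  {"claw": 1,"linear": [0.5,0.01,0],"angular": [0,0,-0.31]},
  {"claw": 1,"linear": [0,0,0],"angular": [0,0,0]},
  {"claw": 1,"linear": [0.5,0.006,0],"angular": [0,0,-0.31]},
  {"claw": 1,"linear": [0,0,0],"angular": [0,0,0]},
  {"claw": 1,"linear": [0,0,0],"angular": [0,0,0]},
])

```text
t: 20.78
tool_pos: [0.5108, 0.1487, 0.0617]
orientation: [1.932, 2.476, -0.001]
force: [0.3, 0.2, -3.4]
opening: 0.0438
```

```bash
python3 g.py 5 10
```

```text
t 20.775 x 66.73 y-y0 -0.14 want -0.18 yaw 1.24 want 1.23 z 0.0617 tilt [ 0.0006 -0.0008]
F [0.2 0.3 3.4] M [-0.05 -0.16 -0.03]
dx 5.0 -> lin cm 0.5 0.012 angz -0.31
dx 10.0 -> lin cm 1.0 0.017 angz -0.62
```

drive_tool([
  {"claw": 1,"linear": [0.5,0.01,0],"angular": [0,0,-0.31]},
  {"claw": 1,"linear": [0,0,0],"angular": [0,0,0]},
  {"claw": 1,"linear": [0,0,0],"angular": [0,0,0]},
])

```text
t: 21.15
tool_pos: [0.5097, 0.1536, 0.0617]
orientation: [1.925, 2.482, -0.0]
force: [-0.1, -0.2, -4.6]
opening: 0.0439
```

```bash
python3 g.py 5 10
```

```text
t 21.15 x 71.75 y-y0 -0.14 want -0.15 yaw 1.55 want 1.55 z 0.0617 tilt [ 0.0006 -0.0008]
F [-0.1 -0.1  4.6] M [-0.07 -0.12  0.02]
dx 5.0 -> lin cm 0.5 0.009 angz -0.31
dx 10.0 -> lin cm 1.0 0.015 angz -0.62
```

drive_tool([
  {"claw": 1,"linear": [0.5,0.007,0],"angular": [0,0,-0.31]},
  {"claw": 1,"linear": [0,0,0],"angular": [0,0,0]},
  {"claw": 1,"linear": [0,0,0],"angular": [0,0,0]},
])

```text
t: 21.52
tool_pos: [0.5085, 0.1585, 0.0617]
orientation: [1.918, 2.487, -0.0]
force: [-0.2, 0.2, -3.4]
opening: 0.044
```

```bash
python3 g.py 5 10
```

```text
t 21.525 x 76.76 y-y0 -0.08 want -0.1 yaw 1.86 want 1.86 z 0.0617 tilt [ 0.0006 -0.0008]
F [ 0.2 -0.1  3.4] M [-0.07 -0.09  0.02]
dx 5.0 -> lin cm 0.5 0.011 angz -0.32
dx 10.0 -> lin cm 1.0 0.017 angz -0.63
```

No contact at mid-bend; continuing.

drive_tool([
  {"claw": 1,"linear": [0.5,0.01,0],"angular": [0,0,-0.32]},
  {"claw": 1,"linear": [0,0,0],"angular": [0,0,0]},
  {"claw": 1,"linear": [0,0,0],"angular": [0,0,0]},
])

```text
t: 21.9
tool_pos: [0.5073, 0.1634, 0.0617]
orientation: [1.911, 2.492, -0.0]
force: [-0.9, -0.6, -4.1]
opening: 0.0439
```

```bash
python3 g.py 5 10
```

```text
t 21.9 x 81.77 y-y0 -0.03 want -0.02 yaw 2.18 want 2.18 z 0.0617 tilt [ 0.0006 -0.0008]
F [-0.3 -1.   4.1] M [-0.1  -0.12  0.03]
dx 5.0 -> lin cm 0.5 0.008 angz -0.31
dx 10.0 -> lin cm 1.0 0.014 angz -0.62
```

drive_tool([
  {"claw": 1,"linear": [0.5,0.007,0],"angular": [0,0,-0.31]},
  {"claw": 1,"linear": [0,0,0],"angular": [0,0,0]},
  {"claw": 1,"linear": [0,0,0],"angular": [0,0,0]},
])

```text
t: 22.28
tool_pos: [0.5061, 0.1682, 0.0617]
orientation: [1.905, 2.497, -0.0]
force: [-0.1, 0.4, -4.3]
opening: 0.0435
```

```bash
python3 g.py 5 10
```

```text
t 22.275 x 86.78 y-y0 0.1 want 0.08 yaw 2.49 want 2.49 z 0.0617 tilt [ 0.0006 -0.0008]
F [0.4 0.  4.3] M [-0.03 -0.12 -0.04]
dx 5.0 -> lin cm 0.5 0.011 angz -0.31
dx 10.0 -> lin cm 1.0 0.016 angz -0.62
```

drive_tool([
  {"claw": 1,"linear": [0.5,0.009,0],"angular": [0,0,-0.31]},
  {"claw": 1,"linear": [0,0,0],"angular": [0,0,0]},
  {"claw": 1,"linear": [0.5,0.006,0],"angular": [0,0,-0.31]},
  {"claw": 1,"linear": [0,0,0],"angular": [0,0,0]},
  {"claw": 1,"linear": [0,0,0],"angular": [0,0,0]},
])

```text
t: 22.9
tool_pos: [0.5036, 0.1779, 0.0617]
orientation: [1.891, 2.507, -0.0]
force: [-0.1, 0.2, -3.7]
opening: 0.044
```

```bash
python3 g.py 5 10
```

```text
t 22.9 x 96.73 y-y0 0.37 want 0.37 yaw 3.11 want 3.11 z 0.0617 tilt [ 0.0007 -0.0008]
F [0.2 0.  3.7] M [-0.12 -0.14 -0.  ]
dx 5.0 -> lin cm 0.5 0.008 angz -0.32
dx 10.0 -> lin cm 1.001 0.014 angz -0.63
```

drive_tool([
  {"claw": 1,"linear": [0.5,0.008,0],"angular": [0,0,-0.32]},
  {"claw": 1,"linear": [0,0,0],"angular": [0,0,0]},
  {"claw": 1,"linear": [0.5,0.006,0],"angular": [0,0,-0.31]},
  {"claw": 1,"linear": [0,0,0],"angular": [0,0,0]},
  {"claw": 1,"linear": [0,0,0],"angular": [0,0,0]},
])

```text
t: 23.52
tool_pos: [0.5009, 0.1875, 0.0617]
orientation: [1.877, 2.518, -0.0]
force: [0.5, -0.5, -4.8]
opening: 0.0441
```

```bash
python3 g.py 5 10
```

```text
t 23.525 x 106.73 y-y0 0.84 want 0.77 yaw 3.74 want 3.74 z 0.0617 tilt [ 0.0006 -0.0008]
F [-0.6  0.4  4.8] M [-0.15 -0.14  0.  ]
dx 5.0 -> lin cm 0.501 0.007 angz -0.02
dx 10.0 -> lin cm 1.002 0.007 angz -0.02
```

Round the bend. Now straight along the tool's x to the end, in checked steps.

drive_tool([
  {"claw": 1,"linear": [0.6,0.006,0],"angular": [0,0,0]},
  {"claw": 1,"linear": [0.6,0,0],"angular": [0,0,0]},
  {"claw": 1,"linear": [0,0,0],"angular": [0,0,0]},
  {"claw": 1,"linear": [0,0,0],"angular": [0,0,0]},
])

```text
t: 24.02
tool_pos: [0.4975, 0.1991, 0.0617]
orientation: [1.877, 2.518, -0.001]
force: [-0.1, 0.0, -4.3]
opening: 0.0441
```

```bash
python3 g.py 10 20
```

```text
t 24.025 x 118.76 y-y0 1.58 want 1.56 yaw 3.75 want 3.75 z 0.0617 tilt [ 0.0006 -0.0009]
F [ 0.1 -0.1  4.3] M [-0.09 -0.06 -0.03]
dx 10.0 -> lin cm 1.002 0.002 angz -0.01
dx 20.0 -> lin cm 2.004 0.002 angz -0.01
```

drive_tool([
  {"claw": 1,"linear": [0.6,0.002,0],"angular": [0,0,0]},
  {"claw": 1,"linear": [0.6,0,0],"angular": [0,0,0]},
  {"claw": 1,"linear": [0.6,0,0],"angular": [0,0,0]},
  {"claw": 1,"linear": [0,0,0],"angular": [0,0,0]},
  {"claw": 1,"linear": [0,0,0],"angular": [0,0,0]},
])

```text
t: 24.65
tool_pos: [0.4924, 0.2163, 0.0617]
orientation: [1.877, 2.518, -0.001]
force: [-0.5, 0.1, -4.4]
opening: 0.0439
```

```bash
python3 g.py 10 20
```

```text
t 24.65 x 136.66 y-y0 2.72 want 2.73 yaw 3.74 want 3.75 z 0.0617 tilt [ 0.0006 -0.0009]
F [ 0.2 -0.4  4.4] M [-0.12 -0.15  0.  ]
dx 10.0 -> lin cm 1.002 -0.001 angz -0.01
dx 20.0 -> lin cm 2.004 -0.001 angz -0.01
```

drive_tool([
  {"claw": 1,"linear": [0.7,0,0],"angular": [0,0,0]},
  {"claw": 1,"linear": [0.7,0,0],"angular": [0,0,0]},
  {"claw": 1,"linear": [0.7,0,0],"angular": [0,0,0]},
  {"claw": 1,"linear": [0,0,0],"angular": [0,0,0]},
  {"claw": 1,"linear": [0,0,0],"angular": [0,0,0]},
])

```text
t: 25.28
tool_pos: [0.4864, 0.2364, 0.0616]
orientation: [1.877, 2.518, -0.001]
force: [0.0, 0.1, -4.0]
opening: 0.044
```

```bash
python3 g.py 10 20
```

```text
t 25.275 x 157.61 y-y0 4.1 want 4.1 yaw 3.75 want 3.75 z 0.0616 tilt [ 0.0005 -0.0009]
F [0.1 0.1 4. ] M [-0.11 -0.14 -0.04]
dx 10.0 -> lin cm 1.002 0.0 angz -0.01
dx 20.0 -> lin cm 2.004 0.0 angz -0.01
```

drive_tool([
  {"claw": 1,"linear": [0.7,0,0],"angular": [0,0,0]},
  {"claw": 1,"linear": [0.7,0,0],"angular": [0,0,0]},
  {"claw": 1,"linear": [0.7,0,0],"angular": [0,0,0]},
  {"claw": 1,"linear": [0.7,0,0],"angular": [0,0,0]},
  {"claw": 1,"linear": [0.8,0,0],"angular": [0,0,0]},
  {"claw": 1,"linear": [0.8,0,0],"angular": [0,0,0]},
  {"claw": 1,"linear": [0,0,0],"angular": [0,0,0]},
])

```text
t: 26.15
tool_pos: [0.4737, 0.2792, 0.0616]
orientation: [1.876, 2.519, -0.0]
force: [-0.2, 0.7, -3.8]
opening: 0.0441
```

```bash
python3 g.py 10 20
python3 - <<'E'
from h import *
s=read_camera('side')
crop(s,150,170,150,140,5,'pics/e1.png')
E
```

```text
t 26.15 x 202.18 y-y0 7.04 want 7.02 yaw 3.78 want 3.75 z 0.0616 tilt [ 0.0005 -0.0007]
F [0.7 0.  3.8] M [-0.14 -0.08  0.04]
dx 10.0 -> lin cm 1.002 0.002 angz 0.02
dx 20.0 -> lin cm 2.004 0.003 angz 0.02
```

View pics/e1.png

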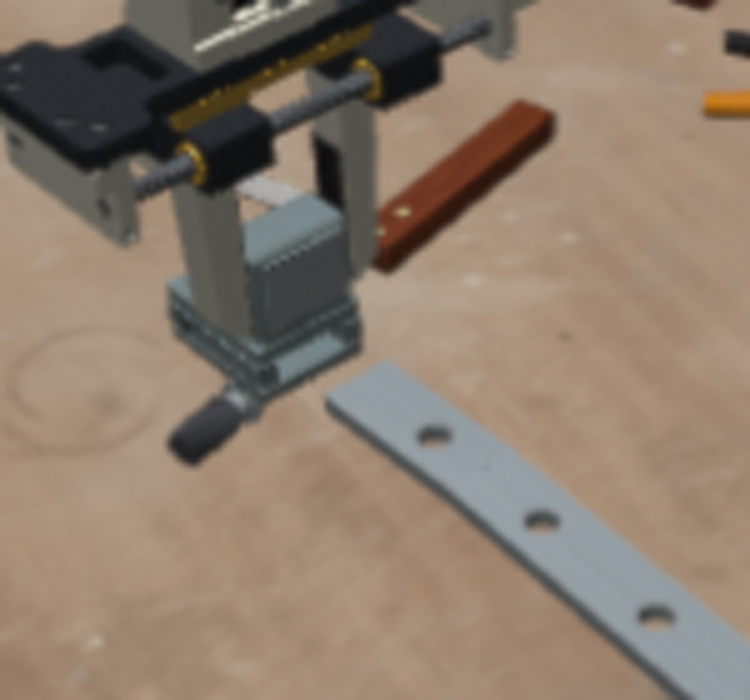

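drive_tool([
  {"claw": 1,"linear": [0,0,-0.5],"angular": [0,0,0]},
  {"claw": 1,"linear": [-0.6,1.75,0],"angular": [0,0,0]},
  {"claw": 1,"linear": [-0.9,2.6,0],"angular": [0,0,0]},
  {"claw": 1,"linear": [-0.9,2.6,0],"angular": [0,0,0]},
  {"claw": 1,"linear": [-0.6,2.2,0],"angular": [0,0,0]},
  {"claw": 1,"linear": [-0.3,1.2,0],"angular": [0,0,0]},
  {"claw": 1,"linear": [0,0,1],"angular": [0,0,0]},
  {"claw": 1,"linear": [0,0,1.5],"angular": [0,0,0]},
  {"claw": 1,"linear": [0,0,1.5],"angular": [0,0,0]},
  {"claw": 1,"linear": [0,0,1],"angular": [0,0,0]},
  {"claw": 1,"linear": [0,0,0],"angular": [0,0,0]},
  {"claw": 1,"linear": [0,0,0],"angular": [0,0,0]},
])

```text
t: 27.7
tool_pos: [0.5828, 0.2766, 0.0171]
orientation: [1.877, 2.518, 0.0]
force: [1.0, 0.1, -4.4]
opening: 0.0443
```

```bash
python3 f.py
python3 - <<'E'
from h import *
s=read_camera('side')
crop(s,180,150,150,140,5,'pics/e2.png')
E
```

```text
t 27.7 pos [0.5828 0.2766 0.0171] clamp [175.37 -98.09] open 0.0443
Ftool [-0.22  0.98  4.42] Mtool [-0.103 -0.115  0.003] err [0.06 0.05 3.73]
```

View pics/e2.png

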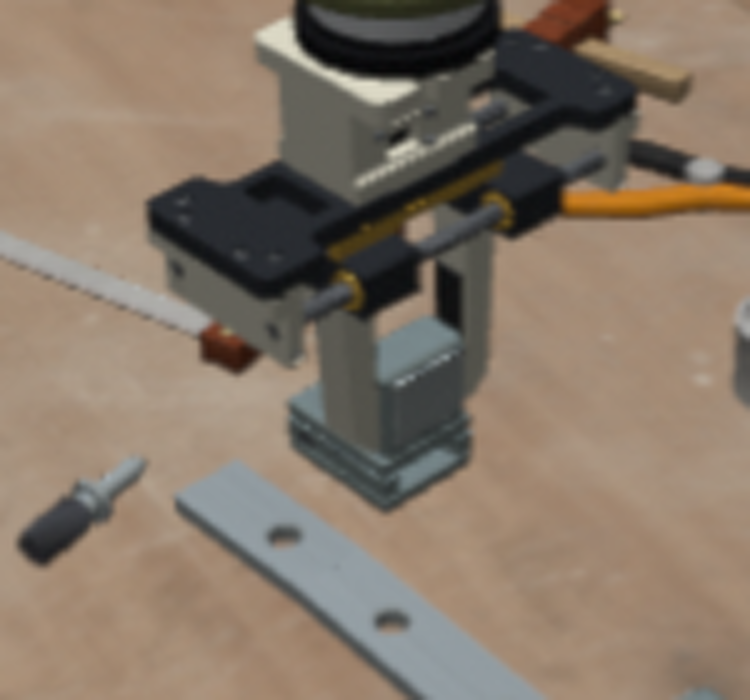

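Shoe hangs upright over clear bench, about 13 mm up. Lowering to contact.

drive_tool([
  {"claw": 1,"linear": [0,0,0.7],"angular": [0,0,0]},
  {"claw": 1,"linear": [0,0,0.3],"angular": [0,0,0]},
  {"claw": 1,"linear": [0,0,0],"angular": [0,0,0]},
  {"claw": 1,"linear": [0,0,0],"angular": [0,0,0]},
])

```text
t: 28.25
tool_pos: [0.5826, 0.2764, 0.0067]
orientation: [1.878, 2.518, -0.0]
force: [1.1, 0.1, -4.1]
opening: 0.044
```

drive_tool([
  {"claw": 1,"linear": [0,0,0.2],"angular": [0,0,0]},
  {"claw": 1,"linear": [0,0,0],"angular": [0,0,0]},
])

```text
t: 28.5
tool_pos: [0.5824, 0.2763, 0.0045]
orientation: [1.878, 2.518, -0.001]
force: [-0.5, 0.4, -3.7]
opening: 0.0435
```

drive_tool([
  {"claw": 1,"linear": [0,0,0.1],"angular": [0,0,0]},
  {"claw": 1,"linear": [0,0,0],"angular": [0,0,0]},
])

```text
t: 28.75
tool_pos: [0.5826, 0.2764, 0.0036]
orientation: [1.877, 2.518, -0.0]
force: [-0.4, 0.0, -3.6]
opening: 0.0439
```

drive_tool([
  {"claw": 1,"linear": [0,0,0.07],"angular": [0,0,0]},
  {"claw": 1,"linear": [0,0,0],"angular": [0,0,0]},
])

```text
t: 29.0
tool_pos: [0.5827, 0.2764, 0.0035]
orientation: [1.877, 2.518, -0.0]
force: [-3.4, -1.1, 1.9]
opening: 0.044
```

drive_tool([
  {"claw": 1,"linear": [0,0,0.07],"angular": [0,0,0]},
  {"claw": 1,"linear": [0,0,0],"angular": [0,0,0]},
])

```text
t: 29.25
tool_pos: [0.5829, 0.2765, 0.0035]
orientation: [1.877, 2.518, 0.0]
force: [-4.9, -1.8, 7.7]
opening: 0.0439
```

Contact with the bench. Releasing and withdrawing straight up.

drive_tool([
  {"claw": 0.5,"linear": [0,0,-0.08],"angular": [0,0,0]},
  {"claw": 0.3,"linear": [0,0,0],"angular": [0,0,0]},
  {"claw": 0.2,"linear": [0,0,0],"angular": [0,0,0]},
  {"claw": 0.2,"linear": [0,0,0],"angular": [0,0,0]},
  {"claw": 0.2,"linear": [0,0,-1],"angular": [0,0,0]},
  {"claw": 0.2,"linear": [0,0,-3],"angular": [0,0,0]},
  {"claw": 0.2,"linear": [0,0,-5],"angular": [0,0,0]},
  {"claw": 0.2,"linear": [0,0,-5],"angular": [0,0,0]},
  {"claw": 0.2,"linear": [0,0,-3],"angular": [0,0,0]},
  {"claw": 0.2,"linear": [0,0,0],"angular": [0,0,0]},
  {"claw": 0.2,"linear": [0,0,0],"angular": [0,0,0]},
])

```text
t: 30.62
tool_pos: [0.582, 0.2764, 0.1722]
orientation: [1.878, 2.518, -0.002]
force: [0.1, 0.4, -0.5]
opening: 0.0742
```

Run:
```python
from h import *
s=read_camera('side');t=read_camera('top')
for p in (t,s):
  for l in ('tail_shoe','pin_head','tin','try_square','beech_block'): print(l,[(r['p'],r['at']) for r in search_frame(p,l)[:1]])
crop(s,150,130,190,150,4,'pics/e3.png');crop(t,180,120,240,200,3,'pics/e4.png')
```

```text
tail_shoe []
pin_head [(0.76, [0.4562, 0.318, 0.0128])]
tin []
try_square [(0.96, [0.5562, 0.444, 0.0175])]
beech_block [(0.74, [0.5391, -0.0481, 0.0749])]
tail_shoe [(0.79, [0.5702, 0.2697, 0.0289])]
pin_head [(0.54, [0.4543, 0.3183, 0.0122])]
tin [(0.56, [0.7576, 0.2572, 0.0325])]
try_square [(0.88, [0.5675, 0.4379, 0.0116])]
beech_block [(0.93, [0.7146, 0.0924, 0.0296])]
```

View pics/e3.png

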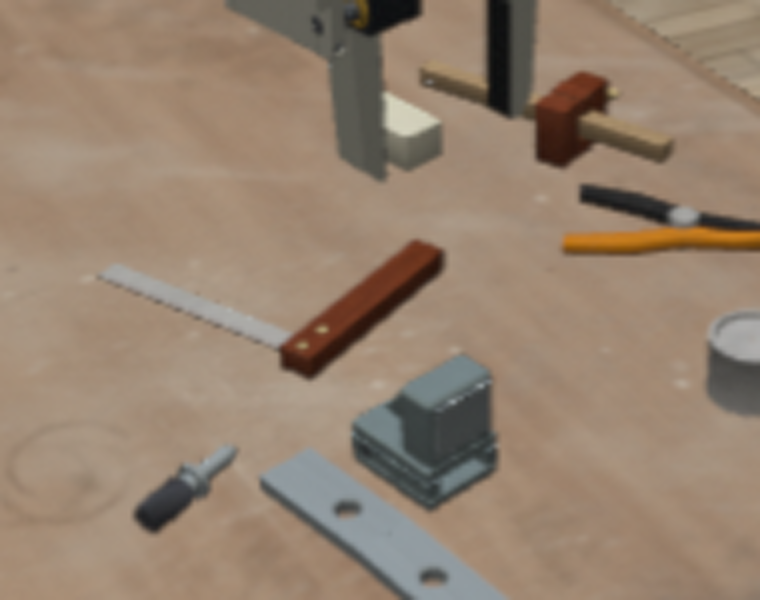

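View pics/e4.png

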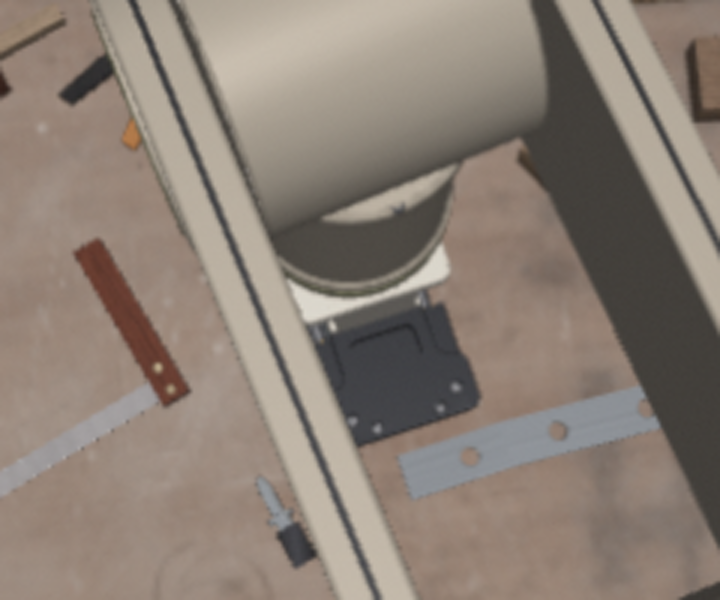

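The side picture shows the shoe standing upright on the bench (around 425,430), clear of the bar's end (around 290,470). The pin lies flat (185,490), and the other tools have not moved.

```bash
python3 -c "
from plant import *
print(close_job())"
```

```text
the job is handed in; nothing more can be done
None
```

I drew the drop pin and laid it on the bench. Then I slid the shoe along the bar, round the bend (about 3.75°) and off the open end, and stood it upright on open bench. I handed the job in at about 31 s; it reports no verdict.

- **Forces:** going round the bend and off the end, the side force stayed at about 1 N or less. The highest was about 7 N, when I felt for the play on the straight part before moving off. The shoe met the bench at about 8 N before I let go.
- **Shoe and pin:** the side camera shows the shoe upright and clear of the bar's end. The network puts the pin's head about 12 mm above the bench, so it is lying flat.
- **Other tools:** in the last side picture the tin, try square and beech block are within a few mm of where they started.
- **Checks that failed:** in the last top picture the arm hid the shoe and the tin, and the network put the beech block on the clamp, so the shoe's final stand rests on the side view alone.
- **Disagreement:** the real fingertips sit about 31 mm behind the reported TCP. The first grip on the pin closed above it, and I allowed for this from then on.
- **Close call:** while tilting the gripper to lay the pin, two joints came within about 0.004 rad of their limits. I backed off and used a smaller tilt.

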